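# Hang the tube decapper on the spring balancer

### The arm

A 7-joint arm with a two-finger parallel gripper is mounted at the origin on the work surface. World frame = base frame: x ahead of the robot, y to its left, z up, the work surface at z = 0. Lengths are in m, angles in rad, forces in N, time in s.
With the tool pointing down it reaches from about 0.4 to 0.85 m from the base axis. Payload 10.4 kg.
Tool frame: the origin (TCP) lies between the finger pads; the fingertips stand 11 mm ahead of it and the grasp point (between the pads) lies 8 mm behind it; x points along the fingers, y is the direction in which the jaws open and shut, and the axes are right-handed (so a half turn about x gives the same grasp; the last joint's range is limited). The gripper opens to 87 mm and grips with 3 to 60 N. Pads are 19 mm wide; open, the fingers measure 117 mm over their backs; the gripper's body (75 mm by 190 mm) begins 51 mm behind the grasp point.
Start: joints at [1.163, 0.332, -0.065, 1.46, 0.022, 1.35, -0.088], TCP at [0.235, -0.579, 0.234] pointing down, gripper open.
Joint ranges: [-2.6, 2.6], [-0.5, 2.12], [-1.47, 1.34], [0.16, 2.42], [-1.27, 4.41], [0.06, 2.06], [-2.6, 2.6]. Speed limits (rad/s): [2.22, 2.22, 2.79, 2.79, 3.14, 3.14, 3.14].

### API

Orientations are given as a unit quaternion [x, y, z, w].
In Python, from bench import r, cams, ticket gives the robot as it stands. The module is installed in compiled form; this text tells all that it offers.
- The arm moves only by the tool drive_tool, never from a script. Its argument "moves" is text: rows parted by semicolons, each of 5 numbers parted by spaces: the shift along the world's x, y, z in m, then the turn about the world's z in degrees, then the closure, from 0 (fully open) to 1 (shut). In form: x y z twist grip; .... A call has 1 to 20 rows; each row shifts and turns the commanded pose from where the row before left it; what a row does not reach is not made up. A row lasts 1/8 s, in which the tool goes at most 62.5 mm and 10.7 degrees, less where a joint would pass 70% of its speed; a pose out of reach is approached as far as the arm can. A call is refused whole if a number of a shift passes 0.0625 or a number of a turn 10.7, either way. A call with a gripper value outside its range is refused whole. The fingers move at their own pace and stop on an object; "newtons" is the grip in N (left out, the last holds). Time passes only in rows, so rows that do not move let the fingers close. It gives the time, the measured TCP pose, the force and the opening at its end, in the units of the state.
- r.read_state(): the state, without advancing time (a new reading comes with each control period).
- cams.camera(name): name is "scene" or "top"; returns a dict with "color" (400x640x3 uint8, red, green, blue), "fx", "fy", "cx", "cy" (pixels), "extrinsics" (4x4, takes a point from camera to world coordinates). Camera axes: x right, y down, z forward; pixel columns grow to the right and rows downward; lengths in m; the calibration is good to about 2 mm. A picture is of the moment at which its call begins. There is no depth.
- ticket.close_job(): hands the job in, once; it reports no verdict.
The state is a dict: "time": time; "joint_positions": joint angles; "joint_vel": joint speeds; "joint_torque": joint torques, N m; "ee_pos": TCP position; "eef_rot": TCP orientation; "ft_force": force on the tool from outside, world axes, zero at the start; "torque": the same for the moment, N m; "width": finger opening in m.
Only numpy, scipy, OpenCV 4.12 (cv2) and the standard library are available. Lean on these libraries where they do the work, as an engineer would, in place of code of your own. Each camera call takes 0.05 s, during which the arm holds its last target.

### The job

Pull the balancer's hook down, feel it into the wire bail of the cordless tube decapper standing in its charging cradle, and ease it back up until the decapper hangs at rest from the fully retracted hook, clear of the cradle. Bring the hook to the tool, do not take hold of the tool itself; never let the hook fly up, do not tip or drag the cradle, and leave everything else on the bench alone.

Things in the scene. Friction and masses are not known exactly. Their poses are not given: they have to be found in the camera images.
- grip (a point): Centre of the balancer's pull grip: upright black ribbed grip, 24 mm diameter, from 27 mm below to 33 mm above this point, then a 46 mm, 8 mm thick flange below it. Retracted height 345 mm. A 12 mm tube rises from its top, so it cannot be taken from straight above: come in tilted, from the robot's side or its right. Its x axis is the way the hook opens; it does not turn about its own axis.
- boomstand: Balancer stand: 160 mm round foot (origin: centre of its underside), post, and at 860 mm a boom towards the robot's right that swings freely, with a free-running trolley (held hook moves in x and y with 1 to 2 N drag; stays where left). Under the trolley a drum (110 mm wide, 50 thick, 360 mm above the retracted grip) and a 24 mm outer tube down to 130 mm above that grip.
- hook: Steel J-hook, 8 mm round bar, fixed under the grip. Origin: inner bottom of its bowl, where the load rests, 90 mm straight below grip. Opens to its +x, away from the robot. Shank on the -x side, inner face 7.5 mm behind the origin, straight to 34 mm up, then cranked to the tube's line. Point 7.5 mm ahead (front 17.5), its top 15 mm above the origin; underside 8 mm below it. 15 mm clear between.
- drop (a joint): How far the hook is pulled down, m: 0 fully retracted (its rest), 0.14 end of travel. The spring pulls up with about 8 N throughout, more than the decapper weighs (4 to 6.5 N): let go, the empty hook flies up, and with the tool on it shoots up too. A tool on the hook is felt as a loss of pull; drawn out of its cup it swings for some seconds.
- decapper: Cordless tube decapper: upright tool, 48 mm diameter, 130 mm tall to its flat top, about 0.5 kg, white with a black band; its 44 mm steel nose stands 35 mm deep in the cradle's cup with 1 mm play (it rocks a little when touched, about 10 mm at the bail). Origin: centre of its underside. It carries a wire bail: see bail_pivot.
- bail_pivot (a point): On the decapper's axis, 116 mm above its underside, on the pivot line (tool's y) of its wire bail: 6 mm wire, 51 mm clear between legs, cross bar 66 mm from the pivot line. The bail is stiff and stays as left, leaning up to 34 deg (bar up to 37 mm) to the tool's -x or +x; the lean is not measured: find the bar by touch with the hook. Tool's top to bar's underside: 37 to 49 mm.
- cradle: Loose charging cradle, 1.2 kg: grey base 110 x 110 x 12 mm with a round cup, 58 mm outside, rim 52 mm above the bench, floor 17 mm. Origin: centre of its underside. It tips when the tool's bail is shoved sideways with more than about 5 N.
- tuberack: Bystander: white rack 100 x 160 mm with capped tubes, 110 mm tall. Origin: centre of its underside.
- bucket: Bystander: steel centrifuge bucket, 74 mm across, with its own low wire handle, 133 mm tall. Not the tool. Origin: centre of its underside.
- bottle: Bystander: amber jar, 68 mm across, 140 mm tall. Origin: centre of its underside.
- tipbox: Bystander: box of pipette tips 85 x 120 mm, 62 mm tall. Origin: centre of its underside.
- captray: Bystander: white tray of loose caps 90 x 130 x 30 mm. Origin: centre of its underside.
- timer: Bystander: bench timer 60 x 65 x 18 mm. Origin: centre of its underside.
- marker: Bystander: marker pen 130 mm long, 12 mm thick. Origin: middle of its underside.
Not all that is in view belongs to the job. Leave any blue, green or yellow look-alike of the decapper alone.

How it is judged:
By the outcome, as a careful person would: the job done as asked, in the order asked, and still so for the second after the job is handed in, with the robot touching nothing.
It also fails if it takes over 58 s, if anything falls off the work surface, if the arm or the gripper's body presses on something with over 40 N, if the wrist force passes 120 N, or if a joint passes its speed limit or range.

## Working session

There is one attempt and no reset: what is moved stays moved. The work goes in short steps, Python scripts to look and compute and a tool call to move; the robot and the scene stay as the last step left them, time stands still between calls to the robot, and variables do not carry over. Pictures are saved under pics/ and viewed, and the job is handed in when it is done.

Besides the shell and the picture viewer there is one more tool, called as name(argument=value, ...) on one line, values as JSON. drive_tool: Moves the arm, as the interface text tells. Its arguments: {"type":"object","properties":{"moves":{"type":"string"},"newtons":{"type":"number"}},"required":["moves"]}

```bash
mkdir -p pics; cat > h.py <<'E'
import numpy as np, cv2
from bench import r, cams, ticket
def snap(n,out):
    c=cams.camera(n); cv2.imwrite(f'pics/{out}.png',c['color'][:,:,::-1]); np.savez(f'pics/{out}.npz',**{k:np.array(v) for k,v in c.items()}); return c
def ray(c,u,v):
    E=np.array(c['extrinsics']); d=np.array([(u-c['cx'])/c['fx'],(v-c['cy'])/c['fy'],1.]); return E[:3,3],E[:3,:3]@d
def onz(c,u,v,z):
    o,d=ray(c,u,v); return o+d*(z-o[2])/d[2]
def tri(c1,p1,c2,p2):
    o1,d1=ray(c1,*p1);o2,d2=ray(c2,*p2)
    A=np.c_[d1,-d2]; t=np.linalg.lstsq(A,o2-o1,rcond=None)[0]
    a,b=o1+d1*t[0],o2+d2*t[1]; return (a+b)/2,np.linalg.norm(a-b)
def proj(c,p):
    E=np.linalg.inv(np.array(c['extrinsics'])); q=E[:3,:3]@np.array(p)+E[:3,3]; return np.array([c['fx']*q[0]/q[2]+c['cx'],c['fy']*q[1]/q[2]+c['cy']])
def load(n): 
    return dict(np.load(f'pics/{n}.npz'))
E
python3 - <<'E'
from h import *
for n in('scene','top'):
    c=snap(n,n+'0'); print(n,c['fx'],c['cx'],c['cy'],np.round(c['extrinsics'],3).tolist())
s=r.read_state(); print({k:np.round(v,3).tolist() for k,v in s.items()})
E
```

```text
scene 369.34640648542677 318.4701554744154 202.40487312229456 [[0.702, 0.466, -0.538, 1.185], [0.712, -0.453, 0.537, -0.538], [0.006, -0.76, -0.65, 0.907], [0.0, 0.0, 0.0, 1.0]]
top 425.4227008777569 315.3230296859145 199.87089617269595 [[-0.015, -0.979, 0.205, 0.316], [-1.0, 0.014, -0.005, 0.02], [0.002, -0.205, -0.979, 1.543], [0.0, 0.0, 0.0, 1.0]]
{'time': 0.1, 'joint_positions': [1.163, 0.333, -0.065, 1.461, 0.022, 1.35, -0.089], 'joint_vel': [0.001, -0.005, -0.0, -0.003, -0.0, -0.001, -0.001], 'joint_torque': [0.002, -62.454, 0.025, -39.071, -0.062, 0.037, 0.0], 'ee_pos': [0.234, -0.579, 0.233], 'eef_rot': [-0.694, -0.136, 0.694, -0.135], 'ft_force': [0.417, -0.269, 0.528], 'torque': [-0.001, 0.033, 0.027], 'width': 0.087}
```

View pics/scene0.png

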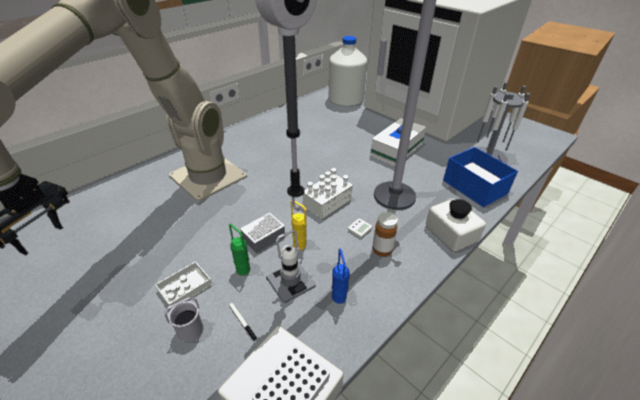

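View pics/top0.png

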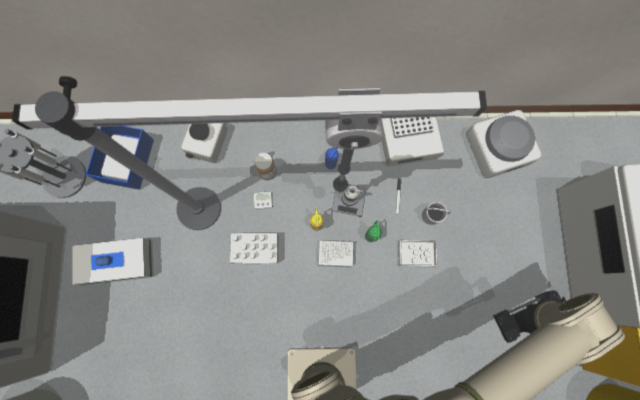

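```bash
python3 - <<'E'
from h import *
s=cv2.imread('pics/scene0.png'); t=cv2.imread('pics/top0.png')
a=cv2.resize(s[170:310,220:360],None,fx=5,fy=5,interpolation=cv2.INTER_CUBIC)
b=cv2.resize(t[120:240,290:410],None,fx=5,fy=5,interpolation=cv2.INTER_CUBIC)
cv2.imwrite('pics/a.png',a[:600]);cv2.imwrite('pics/a2.png',a[300:]);cv2.imwrite('pics/b.png',b)
E
```

```text
(no output)
```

View pics/a.png

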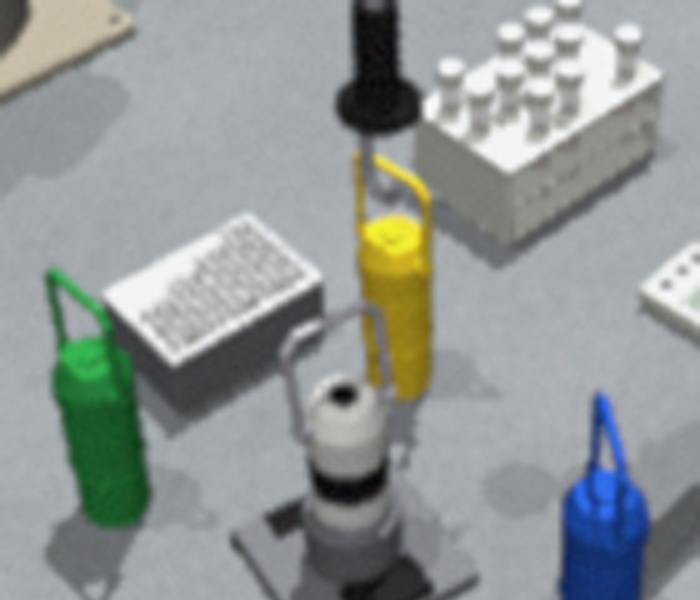

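View pics/b.png

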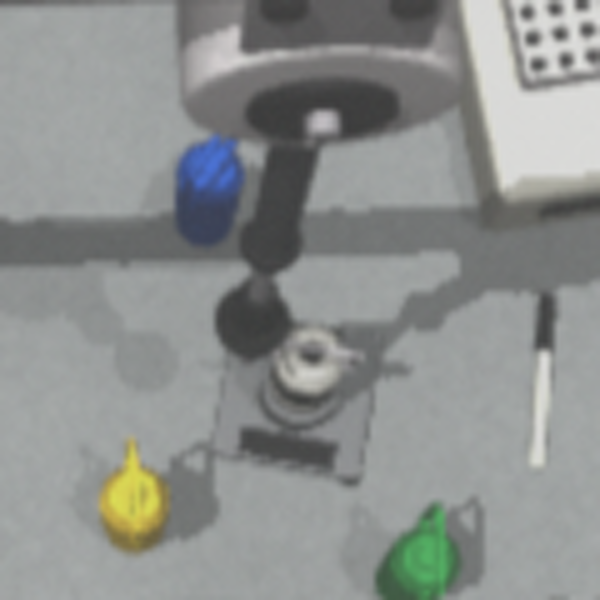

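```bash
python3 - <<'E'
from h import *
s=load('scene0');t=load('top0')
for n,p,q in [('dectop',(289,248.5),(352.4,190.4)),('flange',(295.5,190.5),(340.6,184.2))]:
    print(n,tri(s,p,t,q))
print(onz(s,289,248.5,.147),onz(t,352.4,190.4,.147))
# bail bar ends in scene at z~.19
print(onz(s,277.5,240,.19),onz(s,295.5,231.5,.19))
print('flange', onz(s,295.5,190.5,.314),onz(t,340.6,184.2,.314))
for nm,z,p in [('yellow',0.1,(300,230)),('blue',.1,(341,283)),('green',.1,(240,256)),('bottle',.14,(385,222)),('bucket',.133,(184,312)),('rack',.11,(328,186)),('timer',.018,(360,228)),('marker',.01,(243,320))]: print(nm,np.round(onz(s,*p,z),3))
a=cv2.imread('pics/top0.png')[172:222,320:384]
cv2.imwrite('pics/c.png',cv2.resize(a,None,fx=12,fy=12,interpolation=cv2.INTER_CUBIC))
a=cv2.imread('pics/scene0.png')[222:302,256:326]
cv2.imwrite('pics/d.png',cv2.resize(a,None,fx=7.5,fy=7.5,interpolation=cv2.INTER_CUBIC))
E
```

```text
dectop (array([ 0.63966676, -0.11063349,  0.15051783]), np.float64(0.0054332127216484526))
flange (array([ 0.62046838, -0.06101812,  0.31592746]), np.float64(0.004162467456694731))
[ 0.63858195 -0.10632643  0.147     ] [ 0.63889484 -0.11317893  0.147     ]
[ 0.62516555 -0.13264008  0.19      ] [ 0.63485404 -0.07693271  0.19      ]
flange [ 0.61967101 -0.05762882  0.314     ] [ 0.61967551 -0.0628083   0.314     ]
yellow [ 0.571 -0.005  0.1  ]
blue [ 0.796 -0.062  0.1  ]
green [ 0.528 -0.199  0.1  ]
bottle [0.755 0.175 0.14 ]
bucket [ 0.607 -0.412  0.133]
rack [0.486 0.206 0.11 ]
timer [0.644 0.203 0.018]
marker [ 0.65 -0.29  0.01]
```

View pics/c.png

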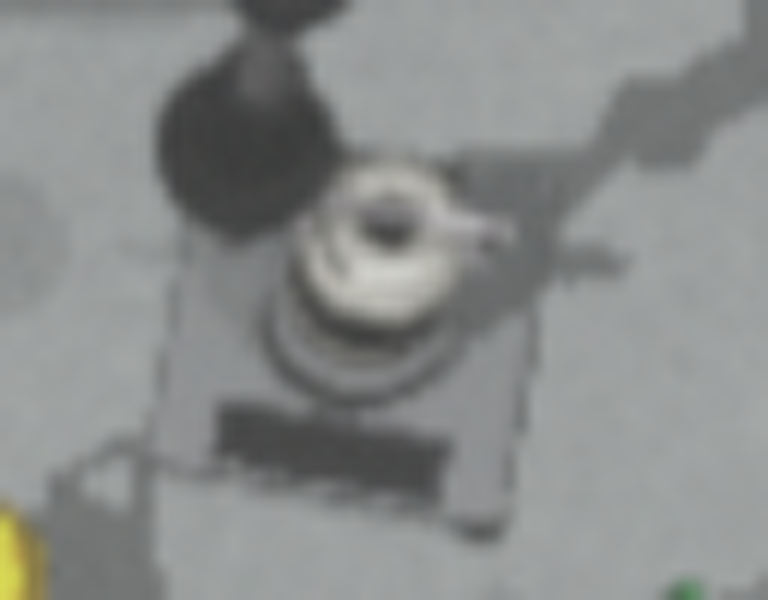

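View pics/d.png

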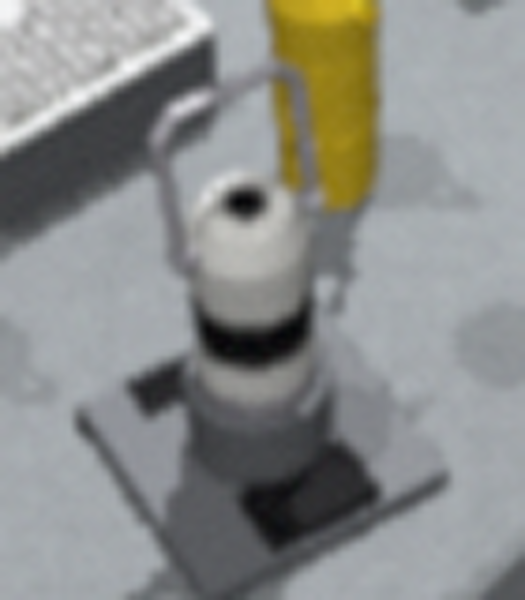

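The candidates are blue (340,280), green (239,252), yellow (300,228) and the white tool with a black band in the grey cradle (289,262). The white one is the decapper, and the crop confirms it. The moves can't command a tilt directly, so I'll probe how the arm behaves at its reach limit, in free space.

drive_tool(moves="0 0 0.06 0 0;0 0 0.06 0 0;0 0 0.06 0 0;0 0 0.06 0 0;0 0 0.06 0 0;0 0 0.06 0 0")

```text
time: 0.85
ee_pos: [0.2329, -0.575, 0.5591]
eef_rot: [0.696, 0.13, -0.692, 0.141]
ft_force: [0.1, -1.2, -1.8]
width: 0.0874
```

```bash
python3 - <<'E'
from h import *
s=r.read_state(); print({k:np.round(v,3).tolist() for k,v in s.items()})
from scipy.spatial.transform import Rotation as R
print(R.from_quat(s['eef_rot']).as_matrix().round(3))
t=load('top0')
print(onz(t,362,191,.19),onz(t,346,194,.19))
E
```

```text
{'time': 0.85, 'joint_positions': [1.011, 0.416, 0.207, 0.674, -0.098, 2.041, -0.03], 'joint_vel': [-0.992, 0.048, 2.077, -0.296, -0.919, 0.242, 0.416], 'joint_torque': [5.55, -70.536, -9.439, -39.521, 2.255, 0.596, -1.25], 'ee_pos': [0.233, -0.575, 0.559], 'eef_rot': [0.696, 0.13, -0.692, 0.141], 'ft_force': [0.13, -1.174, -1.777], 'torque': [-0.091, 0.096, -0.021], 'width': 0.087}
[[ 0.01   0.376 -0.927]
 [-0.014 -0.926 -0.376]
 [-1.     0.016 -0.004]]
[ 0.62648252 -0.14036072  0.19      ] [ 0.6172051  -0.08783383  0.19      ]
```

drive_tool(moves="0 0 0.03 0 0;0 0 0.03 0 0;0 0 0.03 0 0;0 0 0.03 0 0")

```text
time: 1.35
ee_pos: [0.222, -0.5519, 0.6137]
eef_rot: [0.701, 0.1, -0.686, 0.168]
ft_force: [-0.4, -0.1, 0.1]
width: 0.0871
```

```bash
cat > st.py <<'E'
from h import *
from scipy.spatial.transform import Rotation as R
s=r.read_state()
for k in('time','joint_positions','ee_pos','ft_force','torque','width'): print(k,np.round(s[k],3).tolist())
M=R.from_quat(s['eef_rot']).as_matrix(); print('fing',M[:,0].round(3),'jaw',M[:,1].round(3))
E
python3 st.py
```

```text
time 1.35
joint_positions [0.915, 0.352, 0.374, 0.651, -0.154, 2.058, -0.007]
ee_pos [0.222, -0.552, 0.614]
ft_force [-0.405, -0.056, 0.115]
torque [0.108, 0.052, 0.024]
width 0.087
fing [ 0.039 -0.09  -0.995] jaw [ 0.371 -0.924  0.098]
```

drive_tool(moves="0 0 0.06 0 0;0 0 0.06 0 0;0 0 0.06 0 0;0 0 0.06 0 0;0 0 0.06 0 0;0 0 0.06 0 0")

```text
time: 2.1
ee_pos: [0.2015, -0.4997, 0.7529]
eef_rot: [0.708, 0.003, -0.656, 0.26]
ft_force: [-0.0, 0.7, -0.0]
width: 0.0869
```

```bash
python3 st.py
```

```text
time 2.1
joint_positions [0.771, 0.219, 0.552, 0.516, -0.176, 2.058, -0.01]
ee_pos [0.201, -0.5, 0.753]
ft_force [-0.034, 0.704, -0.041]
torque [0.472, 0.135, 0.007]
width 0.087
fing [ 0.14  -0.337 -0.931] jaw [ 0.346 -0.864  0.365]
```

drive_tool(moves="0 0 0.06 0 0;0 0 0.06 0 0;0 0 0.06 0 0;0 0 0.06 0 0;0 0 0.06 0 0;0 0 0.06 0 0;0 0 0 0 0")

```text
time: 2.98
ee_pos: [0.1844, -0.4585, 0.872]
eef_rot: [0.703, -0.092, -0.614, 0.346]
ft_force: [0.3, 0.5, -0.2]
width: 0.0868
```

```bash
python3 st.py
```

```text
time 2.975
joint_positions [0.743, 0.192, 0.703, 0.276, -0.286, 2.058, -0.015]
ee_pos [0.184, -0.459, 0.872]
ft_force [0.327, 0.487, -0.16]
torque [0.649, 0.252, -0.029]
width 0.087
fing [ 0.228 -0.555 -0.8  ] jaw [ 0.296 -0.743  0.6  ]
```

drive_tool(moves="0 0 -0.05 0 0;0 0 -0.05 0 0;0 0 -0.05 0 0")

```text
time: 3.35
ee_pos: [0.1759, -0.4487, 0.8033]
eef_rot: [0.716, -0.105, -0.608, 0.327]
ft_force: [-3.1, -1.9, 1.1]
width: 0.0873
```

```bash
python3 st.py
```

```text
time 3.35
joint_positions [0.193, -0.185, 0.574, 0.833, 0.33, 1.833, -0.259]
ee_pos [0.176, -0.449, 0.803]
ft_force [-3.1, -1.922, 1.141]
torque [0.623, 0.423, -0.232]
width 0.087
fing [ 0.238 -0.548 -0.802] jaw [ 0.247 -0.765  0.595]
```

Tilt builds up at the wrist limit and stays. But the jaw axis is in the tilt plane and has to be horizontal. So I'll twist about 180°, undo the tilt, turn a quarter, and tilt again.

drive_tool(moves="0 0 -0.05 10 0;0 0 -0.05 10 0;0 0 -0.05 10 0")

```text
time: 3.72
ee_pos: [0.177, -0.4475, 0.6513]
eef_rot: [0.718, 0.088, -0.502, 0.474]
ft_force: [-28.2, 44.9, -7.4]
width: 0.0872
```

```bash
python3 st.py
```

```text
time 3.725
joint_positions [0.138, -0.5, 0.633, 1.347, 0.182, 1.564, 0.157]
ee_pos [0.177, -0.448, 0.651]
ft_force [-28.222, 44.946, -7.434]
torque [3.992, 2.006, 1.599]
width 0.087
fing [ 0.481 -0.349 -0.804] jaw [ 0.602 -0.535  0.592]
```

drive_tool(moves="0 0 0 0 0")

```text
time: 3.85
ee_pos: [0.1769, -0.4479, 0.6497]
eef_rot: [0.719, 0.088, -0.504, 0.47]
ft_force: [-0.5, -0.2, 1.6]
width: 0.0867
```

```bash
python3 st.py; python3 -c "
from h import *
snap('scene','s1')"
```

```text
time 3.85
joint_positions [0.139, -0.497, 0.634, 1.347, 0.184, 1.566, 0.151]
ee_pos [0.177, -0.448, 0.65]
ft_force [-0.455, -0.159, 1.643]
torque [0.441, 0.496, 0.026]
width 0.087
fing [ 0.476 -0.348 -0.808] jaw [ 0.601 -0.542  0.588]
```

View pics/s1.png

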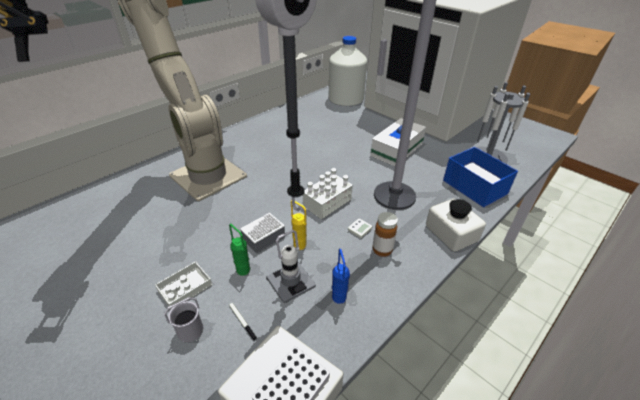

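```bash
cat > plan.py <<'E'
from h import *
from scipy.spatial.transform import Rotation as R
from scipy.optimize import fsolve
import sys
s=r.read_state(); M=R.from_quat(s['eef_rot']); az=np.arctan2(s['ee_pos'][1],s['ee_pos'][0])
def fin(ps,be):
    ax=np.array([np.sin(az),-np.cos(az),0])  # rotate -z toward radial
    return (R.from_rotvec(be*ax)*R.from_rotvec([0,0,ps])*M).as_matrix()
for ps in np.radians(np.arange(40,141,10)):
  for be in np.radians([40,50,60,70,80]):
    F=fin(ps,be)
    if abs(F[2,1])<.12: print(np.degrees([ps,be]).round(),'jawz',F[2,1].round(2),'tilt',np.degrees(np.arccos(-F[2,0])).round(1))
F=fin(0,.1);print('chk',F[:,0],np.degrees(az))
E
python3 plan.py
```

```text
[70. 70.] jawz 0.12 tilt 66.9
[70. 80.] jawz 0.02 tilt 74.8
[80. 60.] jawz 0.1 tilt 53.4
[80. 70.] jawz -0.01 tilt 61.0
[80. 80.] jawz -0.12 tilt 68.9
[90. 50.] jawz 0.11 tilt 40.6
[90. 60.] jawz -0.01 tilt 47.5
[100.  50.] jawz 0.02 tilt 34.7
[100.  60.] jawz -0.12 tilt 41.6
[110.  40.] jawz 0.08 tilt 23.4
[110.  50.] jawz -0.07 tilt 28.8
[120.  40.] jawz 0.02 tilt 17.5
[130.  40.] jawz -0.02 tilt 11.6
[140.  40.] jawz -0.05 tilt 6.0
chk [ 0.50708239 -0.42445222 -0.7501385 ] -68.46174822239735
```

drive_tool(moves="0.008 -0.02 0 8 0;0.008 -0.02 0 10 0;0.008 -0.02 0 10 0;0 0 0 10 0;0 0 0 10 0;0 0 0 10 0;0 0 0 10 0;0 0 0 10 0;0 0 0 4 0")

```text
time: 5.03
ee_pos: [0.1979, -0.4, 0.6296]
eef_rot: [0.49, 0.495, -0.11, 0.709]
ft_force: [-0.5, 0.2, -0.8]
width: 0.0872
```

```bash
python3 st.py
```

```text
time 5.025
joint_positions [-0.61, -0.499, 1.335, 1.041, -0.139, 2.059, 1.305]
ee_pos [0.198, -0.4, 0.63]
ft_force [-0.456, 0.16, -0.796]
torque [-0.354, 0.52, -0.022]
width 0.087
fing [ 0.486  0.33  -0.81 ] jaw [0.641 0.495 0.586]
```

drive_tool(moves="0.015 -0.04 -0.02 0 0;0.015 -0.04 -0.03 0 0;0.015 -0.04 -0.03 0 0;0.01 -0.03 -0.03 0 0;0.01 -0.03 -0.03 0 0;0 0 0 0 0")

```text
time: 5.78
ee_pos: [0.2478, -0.4483, 0.4782]
eef_rot: [0.473, 0.468, -0.154, 0.731]
ft_force: [1.0, 0.9, 0.6]
width: 0.0874
```

```bash
python3 st.py
```

```text
time 5.775
joint_positions [-0.471, -0.499, 1.337, 1.416, -0.081, 1.665, 1.472]
ee_pos [0.248, -0.448, 0.478]
ft_force [0.977, 0.886, 0.622]
torque [-0.225, 0.464, -0.002]
width 0.087
fing [ 0.515  0.217 -0.829] jaw [0.668 0.505 0.547]
```

```bash
cat > fk.py <<'E'
import numpy as np, itertools
from scipy.spatial.transform import Rotation as R
from scipy.optimize import least_squares
D=[([1.163,.333,-.065,1.461,.022,1.35,-.089],[.234,-.579,.233],[0,0,-1],None),
([1.011,.416,.207,.674,-.098,2.041,-.03],[.233,-.575,.559],[.01,-.014,-1],[.376,-.926,.016]),
([.915,.352,.374,.651,-.154,2.058,-.007],[.222,-.552,.614],[.039,-.09,-.995],[.371,-.924,.098]),
([.771,.219,.552,.516,-.176,2.058,-.01],[.201,-.5,.753],[.14,-.337,-.931],[.346,-.864,.365]),
([.743,.192,.703,.276,-.286,2.058,-.015],[.184,-.459,.872],[.228,-.555,-.8],[.296,-.743,.6]),
([.139,-.497,.634,1.347,.184,1.566,.151],[.177,-.448,.650],[.476,-.348,-.808],[.601,-.542,.588]),
([-.61,-.499,1.335,1.041,-.139,2.059,1.305],[.198,-.4,.63],[.486,.33,-.81],[.641,.495,.586]),
([-.471,-.499,1.337,1.416,-.081,1.665,1.472],[.248,-.448,.478],[.515,.217,-.829],[.668,.505,.547])]
def fk(q,p,sg):
    d1,a1,L1,a2,L2,a3,L3=p
    z=lambda a:R.from_rotvec([0,0,a]); y=lambda a:R.from_rotvec([0,a,0])
    T=z(sg[0]*q[0]); pos=np.array([0,0,d1])+T.apply([a1,0,0])
    T=T*y(q[1])*z(sg[1]*q[2]); pos=pos+T.apply([a2,0,L1])
    T=T*y(q[3])*z(sg[2]*q[4]); pos=pos+T.apply([-a2+a3,0,L2])
    T=T*y(q[5])*z(sg[3]*q[6]); w=pos; pos=pos+T.apply([0,0,L3])
    f=T.apply([0,0,1]); 
    return pos,f,T.apply([1,0,0]),w
def res(p,sg,full=False):
    o=[]
    for q,x,f,j in D:
        P,F,J,_=fk(q,p,sg); o+=list((P-x))+list((F-f)*.3)
        if j is not None:o+=list((np.outer(J,J)-np.outer(j,j)).ravel()*.1)
    return np.array(o)
def fit():
    best=None
    for sg in itertools.product([1,-1],repeat=4):
        s=least_squares(res,[.4,0,.4,0,.4,0,.2],args=(sg,))
        if best is None or s.cost<best[0]: best=(s.cost,sg,s.x)
    return best
if __name__=='__main__':
    c,sg,p=fit(); print(c,sg,p.round(4)); print(res(p,sg).round(3)[:12])
    q=D[-1][0]
    print(fk(q,p,sg))
E
python3 fk.py
```

```text
0.0038469416179536683 (-1, -1, -1, -1) [ 0.2686 -0.0407  0.446   0.0269  0.498   0.039   0.3434]
[ 0.04   0.031 -0.017 -0.     0.     0.     0.032  0.021 -0.014 -0.
  0.     0.   ]
(array([ 0.24751359, -0.4575898 ,  0.49050417]), array([ 0.51452366,  0.21739352, -0.82946095]), array([-0.66828146, -0.50444271, -0.54675172]), array([ 0.07083059, -0.53224087,  0.77533393]))
```

```bash
cat > fk2.py <<'E'
import numpy as np
from fk import D
from scipy.spatial.transform import Rotation as R
z=lambda a:R.from_rotvec([0,0,-a]); y=lambda a:R.from_rotvec([0,a,0])
def frames(q):
    T=[z(q[0])];
    T.append(T[-1]*y(q[1]));T.append(T[-1]*z(q[2]));T.append(T[-1]*y(q[3]));T.append(T[-1]*z(q[4]));T.append(T[-1]*y(q[5]));T.append(T[-1]*z(q[6]))
    return T
def row(q):
    T=[t.as_matrix() for t in frames(q)]
    # unknown: z0, frame0 x ; frame2 (x,y,z); frame4 (x,y,z); frame6 z
    return np.c_[[0,0,1],T[0][:,[0,1]],T[2],T[4],T[5][:,0],T[6][:,2]]
A=np.vstack([row(d[0]) for d in D]); b=np.hstack([d[1] for d in D])
lam=1e-4
X=np.linalg.lstsq(np.vstack([A,lam*np.eye(A.shape[1])]),np.r_[b,np.zeros(A.shape[1])],rcond=None)[0]
if __name__=='__main__':
    print(X.round(3)); print((A@X-b).round(4))
def fk(q): 
    T=frames(q); return row(q)@X,T[6].apply([0,0,1]),T[6].apply([1,0,0])
E
python3 fk2.py
```

```text
[ 0.259  0.    -0.022  0.    -0.022  0.448  0.    -0.003  0.491  0.001
  0.34 ]
[ 0.0003  0.0001 -0.0002 -0.     -0.0002  0.0003 -0.0004 -0.0001 -0.0001
  0.0003 -0.     -0.0002 -0.0002  0.0001  0.0001 -0.0002 -0.     -0.
  0.0002  0.0002 -0.0002 -0.0001 -0.0001  0.0003]
```

drive_tool(moves="0.02 0.04 0 0 0;0.02 0.04 0 0 0;0.02 0.04 0 0 0;0.02 0.04 0 0 0;0.02 0.04 0 0 0;0.02 0.04 0 0 0;0 0 0 0 0")

```text
time: 6.65
ee_pos: [0.3694, -0.205, 0.4795]
eef_rot: [0.471, 0.469, -0.152, 0.732]
ft_force: [-0.4, -0.4, 0.3]
width: 0.087
```

```bash
python3 st.py; python3 - <<'E'
from h import *
t=load('top0')
print('boom',onz(t,480,102,.88),onz(t,340,108,.88))
E
```

```text
time 6.65
joint_positions [0.031, -0.475, 0.5, 1.762, -0.245, 1.435, 1.127]
ee_pos [0.369, -0.205, 0.48]
ft_force [-0.405, -0.444, 0.268]
torque [-0.275, 0.542, -0.013]
width 0.087
fing [ 0.514  0.219 -0.829] jaw [0.664 0.51  0.546]
boom [ 0.61803023 -0.26205405  0.88      ] [ 0.61055036 -0.02738815  0.88      ]
```

drive_tool(moves="0 -0.02 0.01 10 0;0 -0.02 0.01 10 0;0 -0.02 0.01 10 0;0 -0.02 0.01 10 0;0 -0.02 0.01 10 0;0 -0.02 0.01 10 0;0 0 0 0 0")

```text
time: 7.52
ee_pos: [0.3752, -0.2828, 0.5111]
eef_rot: [0.279, 0.619, 0.087, 0.729]
ft_force: [-0.6, -0.5, -0.2]
width: 0.087
```

```bash
python3 st.py; python3 plan.py | tail -1; python3 - <<'E'
from fk2 import *
from bench import r
s=r.read_state();p=fk(s['joint_positions']);print(p,p[0]-s['ee_pos'])
E
```

```text
time 7.525
joint_positions [0.29, 0.121, 0.691, 1.277, -0.598, 2.011, 2.082]
ee_pos [0.375, -0.283, 0.511]
ft_force [-0.606, -0.465, -0.208]
torque [-0.522, 0.132, 0.042]
width 0.087
fing [ 0.219  0.472 -0.854] jaw [0.218 0.829 0.514]
chk [ 0.28704711  0.42052789 -0.8606743 ] -37.011703601844715
(array([ 0.37529678, -0.28346204,  0.51044894]), array([ 0.21853117,  0.4721803 , -0.85398471]), array([-0.21828661, -0.82930672, -0.51439413])) [ 0.00014447 -0.00064433 -0.00065946]
```

```bash
sed -i 's/np.arange(40,141,10)/np.arange(-40,41,10)/' plan.py; python3 plan.py
```

```text
[-20.  80.] jawz 0.06 tilt 85.5
[-10.  60.] jawz 0.1 tilt 63.6
[-10.  70.] jawz 0.0 tilt 71.9
[-10.  80.] jawz -0.09 tilt 80.3
[ 0. 50.] jawz 0.08 tilt 50.7
[ 0. 60.] jawz -0.02 tilt 58.5
[10. 40.] jawz 0.1 tilt 38.7
[10. 50.] jawz -0.02 tilt 45.6
[20. 40.] jawz 0.02 tilt 33.7
[20. 50.] jawz -0.11 tilt 40.4
[30. 40.] jawz -0.04 tilt 28.5
[40. 40.] jawz -0.09 tilt 23.3
chk [ 0.28704711  0.42052789 -0.8606743 ] -37.011703601844715
```

drive_tool(moves="0 0 0.05 0 0;0 0 0.05 0 0;0 0 0.05 0 0;0 0 0.05 0 0;0 0 0 0 0")

```text
time: 8.15
ee_pos: [0.4031, -0.2748, 0.5032]
eef_rot: [0.276, 0.671, 0.086, 0.682]
ft_force: [-0.6, -0.2, -0.0]
width: 0.0871
```

```bash
python3 st.py;python3 plan.py
```

```text
time 8.15
joint_positions [0.988, 0.234, -0.262, 1.125, -0.423, 2.04, 1.87]
ee_pos [0.403, -0.275, 0.503]
ft_force [-0.627, -0.233, -0.015]
torque [-0.511, -0.049, 0.011]
width 0.087
fing [ 0.084  0.488 -0.869] jaw [0.253 0.833 0.492]
[-10.  70.] jawz 0.06 tilt 65.6
[-10.  80.] jawz -0.02 tilt 74.2
[ 0. 50.] jawz 0.12 tilt 44.3
[ 0. 60.] jawz 0.02 tilt 52.2
[ 0. 70.] jawz -0.08 tilt 60.6
[10. 50.] jawz 0.01 tilt 39.3
[10. 60.] jawz -0.1 tilt 47.4
[20. 40.] jawz 0.04 tilt 27.3
[20. 50.] jawz -0.09 tilt 34.5
[30. 40.] jawz -0.03 tilt 22.4
[40. 40.] jawz -0.09 tilt 17.7
chk [ 0.15654398  0.43873808 -0.8848745 ] -34.2821840141871
```

drive_tool(moves="0 0 0.05 0 0;0 0 0.05 0 0;0 0 0.05 0 0;0 0 0.05 0 0;0 0 0.05 0 0;0 0 0.05 0 0;0 0 0 0 0")

```text
time: 9.02
ee_pos: [0.3447, -0.3771, 0.5995]
eef_rot: [0.395, 0.582, -0.067, 0.708]
ft_force: [0.8, 1.4, -0.8]
width: 0.087
```

```bash
python3 st.py;python3 plan.py
```

```text
time 9.025
joint_positions [1.787, 0.514, -1.453, 0.847, 0.041, 2.059, 1.301]
ee_pos [0.345, -0.377, 0.599]
ft_force [0.818, 1.43, -0.757]
torque [-0.333, 0.201, 0.016]
width 0.087
fing [ 0.313  0.364 -0.877] jaw [0.554 0.68  0.48 ]
[-10.  80.] jawz 0.11 tilt 82.7
[ 0. 70.] jawz 0.04 tilt 69.3
[ 0. 80.] jawz -0.04 tilt 77.9
[10. 50.] jawz 0.1 tilt 47.9
[10. 60.] jawz 0.0 tilt 56.0
[10. 70.] jawz -0.1 tilt 64.5
[20. 40.] jawz 0.1 tilt 35.7
[20. 50.] jawz -0.01 tilt 43.1
[30. 40.] jawz 0.02 tilt 31.0
[30. 50.] jawz -0.11 tilt 38.3
[40. 40.] jawz -0.05 tilt 26.2
chk [ 0.37238624  0.29953638 -0.87841132] -47.576937567539225
```

drive_tool(moves="0 0 0.04 0 0;0 0 0.04 0 0;0 0 0.04 0 0;0 0 0.04 0 0;0 0 0.04 0 0;0 0 0 0 0")

```text
time: 9.78
ee_pos: [0.344, -0.3509, 0.7161]
eef_rot: [0.409, 0.499, -0.104, 0.757]
ft_force: [0.1, 0.2, -0.9]
width: 0.0871
```

```bash
python3 st.py;python3 plan.py
```

```text
time 9.775
joint_positions [1.784, 0.384, -1.376, 0.66, -0.1, 2.058, 1.223]
ee_pos [0.344, -0.351, 0.716]
ft_force [0.117, 0.197, -0.891]
torque [-0.264, 0.488, -0.011]
width 0.087
fing [ 0.481  0.251 -0.84 ] jaw [0.565 0.644 0.516]
[ 0. 70.] jawz 0.12 tilt 82.0
[ 0. 80.] jawz 0.03 tilt 90.5
[10. 60.] jawz 0.07 tilt 68.6
[10. 70.] jawz -0.02 tilt 76.9
[10. 80.] jawz -0.12 tilt 85.3
[20. 50.] jawz 0.06 tilt 55.7
[20. 60.] jawz -0.05 tilt 63.5
[30. 40.] jawz 0.08 tilt 43.7
[30. 50.] jawz -0.04 tilt 50.6
[40. 40.] jawz 0.01 tilt 38.7
chk [ 0.53887324  0.19193968 -0.8202285 ] -45.56517930653806
```

drive_tool(moves="0 0 0.05 5 0;0 0 0.05 5 0;0 0 0.05 5 0;0 0 0.05 5 0;0 0 0.05 0 0;0 0 0.05 0 0;0 0 0 0 0")

```text
time: 10.65
ee_pos: [0.2892, -0.4455, 0.763]
eef_rot: [0.452, 0.406, -0.195, 0.77]
ft_force: [-0.2, -0.7, 0.6]
width: 0.0873
```

```bash
python3 st.py;python3 plan.py
```

```text
time 10.65
joint_positions [1.698, 0.382, -1.016, 0.445, -0.188, 2.058, 1.226]
ee_pos [0.289, -0.445, 0.763]
ft_force [-0.19, -0.664, 0.577]
torque [-0.082, 0.567, -0.011]
width 0.087
fing [ 0.595  0.067 -0.801] jaw [0.667 0.515 0.539]
[ 0. 70.] jawz 0.12 tilt 88.7
[ 0. 80.] jawz 0.03 tilt 97.1
[10. 60.] jawz 0.08 tilt 75.4
[10. 70.] jawz -0.02 tilt 83.5
[10. 80.] jawz -0.12 tilt 91.6
[20. 50.] jawz 0.08 tilt 62.4
[20. 60.] jawz -0.04 tilt 70.0
[30. 40.] jawz 0.1 tilt 50.4
[30. 50.] jawz -0.02 tilt 57.1
[40. 40.] jawz 0.03 tilt 45.3
[40. 50.] jawz -0.11 tilt 51.6
chk [ 0.63779212  0.00139645 -0.77020728] -57.00825782490116
```

```bash
cat > emu.py <<'E'
import numpy as np
from fk2 import fk,frames,row,X
from scipy.spatial.transform import Rotation as R
from scipy.optimize import least_squares
lo=np.array([-2.6,-.5,-1.47,.16,-1.27,.06,-2.6]);hi=np.array([2.6,2.12,1.34,2.42,4.41,2.06,2.6])
vm=np.array([2.22,2.22,2.79,2.79,3.14,3.14,3.14])*.7*.125
def jac(q):
    T=[t.as_matrix() for t in frames(q)]
    # axes: z of prev frame (negated), y
    W=np.eye(3); ax=[]; 
    prev=[W]+T[:-1]
    for i in range(7): ax.append(-prev[i][:,2] if i%2==0 else prev[i][:,1])
    Xv=X
    v=[np.array([0,0,X[0]]),T[0][:,:2]@X[1:3],T[2]@X[3:6],T[4]@X[6:9],T[5][:,0]*X[9],T[6][:,2]*X[10]]
    P=np.cumsum(v,0); orig=[P[0],P[1],P[1],P[2],P[2],P[3],P[4]]
    p=P[-1]
    J=np.zeros((6,7))
    for i in range(7): J[:3,i]=np.cross(ax[i],p-orig[i]);J[3:,i]=ax[i]
    return p,T[6],J
def ik(q,pt,Rt,w=1.,lam=.05,n=30):
    q=np.array(q)
    for _ in range(n):
        p,M,J=jac(q)
        e=np.r_[pt-p,w*R.from_matrix(Rt@M.T).as_rotvec()]
        J[3:]*=w
        dq=J.T@np.linalg.solve(J@J.T+lam**2*np.eye(6),e)
        m=np.abs(dq).max(); 
        if m>.2:dq*=.2/m
        q=np.clip(q+dq,lo,hi)
        if m<1e-4:break
    return q
def ikls(q,pt,Rt,w=1.,mu=0.01):
    q0=np.clip(np.array(q),lo+1e-6,hi-1e-6)
    def f(q):
        p,M,J=jac(q); return np.r_[pt-p,w*R.from_matrix(Rt@M.T).as_rotvec(),mu*(q-q0)]
    return least_squares(f,q0,bounds=(lo,hi)).x
def run(q,moves,solver=ik,scale=True,rebase=True,**k):
    q=np.array(q);p,M,_=jac(q)
    for m in moves:
        pt=p+np.array(m[:3]);Rt=R.from_rotvec([0,0,np.radians(m[3])]).as_matrix()@M
        qn=solver(q,pt,Rt,**k); d=qn-q
        if scale: d=d/max(1,(np.abs(d)/vm).max())
        else: d=np.clip(d,-vm,vm)
        q=q+d
        p,M,_=jac(q)
    return q,p,M
# logged calls
L=[([.988,.234,-.262,1.125,-.423,2.04,1.87],[(0,0,.05,0)]*6,[1.787,.514,-1.453,.847,.041,2.059,1.301]),
([1.787,.514,-1.453,.847,.041,2.059,1.301],[(0,0,.04,0)]*5,[1.784,.384,-1.376,.66,-.1,2.058,1.223]),
([1.784,.384,-1.376,.66,-.1,2.058,1.223],[(0,0,.05,5)]*4+[(0,0,.05,0)]*2,[1.698,.382,-1.016,.445,-.188,2.058,1.226]),
([.031,-.475,.5,1.762,-.245,1.435,1.127],[(0,-.02,.01,10)]*6,[.29,.121,.691,1.277,-.598,2.011,2.082]),
([.29,.121,.691,1.277,-.598,2.011,2.082],[(0,0,.05,0)]*4,[.988,.234,-.262,1.125,-.423,2.04,1.87]),
([.743,.192,.703,.276,-.286,2.058,-.015],[(0,0,-.05,0)]*3,[.193,-.185,.574,.833,.33,1.833,-.259]),
([1.163,.333,-.065,1.461,.022,1.35,-.089],[(0,0,.06,0)]*6,[1.011,.416,.207,.674,-.098,2.041,-.03]),
]
if __name__=='__main__':
    for name,kw in [('dls w1',dict(solver=ik)),('dls w.3',dict(solver=ik,w=.3)),('dls w.3 l.15',dict(solver=ik,w=.3,lam=.15)),('n1',dict(solver=ik,lam=.05,n=1)),('ls1',dict(solver=ikls)),('ls.3',dict(solver=ikls,w=.3)),('ls.3 mu.05',dict(solver=ikls,w=.3,mu=.05)),('ls.3mu.001',dict(solver=ikls,w=.3,mu=.001))]:
      for sc in (True,False):
        print(name,sc,[round(float(np.abs(run(q,m,scale=sc,**kw)[0]-np.array(e)).max()),2) for q,m,e in L])
E
python3 emu.py
```

```text
dls w1 True [1.28, 0.86, 0.97, 0.18, 0.62, 0.21, 0.18]
dls w1 False [1.3, 0.83, 0.81, 0.34, 0.62, 0.29, 0.18]
dls w.3 True [1.23, 0.79, 0.9, 0.19, 0.61, 0.24, 0.18]
dls w.3 False [1.23, 0.77, 0.71, 0.33, 0.61, 0.3, 0.18]
dls w.3 l.15 True [0.97, 0.53, 0.45, 0.26, 0.62, 0.29, 0.2]
dls w.3 l.15 False [0.97, 0.53, 0.43, 0.34, 0.62, 0.34, 0.2]
n1 True [1.2, 0.68, 1.01, 0.65, 1.0, 0.15, 0.24]
n1 False [1.2, 0.68, 1.01, 0.65, 1.0, 0.14, 0.24]
ls1 True [0.26, 0.12, 0.45, 0.15, 0.03, 0.44, 0.01]
ls1 False [0.4, 0.12, 0.45, 0.37, 0.34, 0.41, 0.03]
ls.3 True [0.22, 0.1, 0.28, 0.13, 0.07, 0.43, 0.06]
ls.3 False [0.37, 0.1, 0.28, 0.25, 0.34, 0.41, 0.06]
ls.3 mu.05 True [0.8, 0.09, 0.38, 0.33, 0.81, 0.33, 0.24]
ls.3 mu.05 False [0.8, 0.09, 0.38, 0.33, 0.81, 0.33, 0.24]
ls.3mu.001 True [0.24, 0.1, 0.27, 0.16, 0.01, 0.44, 0.01]
ls.3mu.001 False [0.47, 0.1, 0.36, 0.46, 0.34, 0.41, 0.05]
```

```bash
cat > tune.py <<'E'
from emu import *
L2=[(q,m+([(0,0,0,0)] if i<5 else []),e) for i,(q,m,e) in enumerate(L)]
for w in(.15,.2,.3,.4,.5,.7):
  for mu in(0,.001,.005,.01,.02):
    o=[round(float(np.abs(run(q,m,solver=ikls,w=w,mu=mu)[0]-np.array(e)).max()),2) for q,m,e in L2]
    print(w,mu,o,round(sum(o),2))
E
timeout 500 python3 tune.py
```

```text
0.15 0 [0.24, 0.21, 0.64, 0.1, 0.01, 0.46, 0.12] 1.78
0.15 0.001 [0.24, 0.21, 0.64, 0.16, 0.01, 0.44, 0.03] 1.73
0.15 0.005 [0.23, 0.21, 0.63, 0.13, 0.06, 0.43, 0.07] 1.76
0.15 0.01 [0.22, 0.21, 0.28, 0.13, 0.16, 0.42, 0.11] 1.53
0.15 0.02 [0.48, 0.21, 0.37, 0.32, 0.68, 0.38, 0.21] 2.65
0.2 0 [0.24, 0.17, 0.51, 1.26, 0.01, 0.46, 0.12] 2.77
0.2 0.001 [0.24, 0.17, 0.51, 0.16, 0.01, 0.44, 0.02] 1.55
0.2 0.005 [0.23, 0.17, 0.49, 0.14, 0.04, 0.44, 0.05] 1.56
0.2 0.01 [0.21, 0.17, 0.28, 0.13, 0.11, 0.43, 0.07] 1.4
0.2 0.02 [0.29, 0.17, 0.34, 0.24, 0.46, 0.4, 0.19] 2.09
0.3 0 [0.24, 0.1, 0.27, 1.26, 0.01, 0.25, 0.12] 2.25
0.3 0.001 [0.24, 0.1, 0.27, 0.16, 0.01, 0.44, 0.01] 1.23
0.3 0.005 [0.23, 0.1, 0.25, 0.15, 0.03, 0.44, 0.02] 1.22
0.3 0.01 [0.22, 0.1, 0.28, 0.13, 0.07, 0.43, 0.06] 1.29
0.3 0.02 [0.21, 0.1, 0.33, 0.16, 0.17, 0.42, 0.14] 1.53
0.4 0 [0.24, 0.05, 0.3, 1.26, 0.01, 0.24, 0.12] 2.22
0.4 0.001 [0.24, 0.05, 0.3, 0.16, 0.01, 0.44, 0.01] 1.21
0.4 0.005 [0.24, 0.05, 0.31, 0.16, 0.02, 0.44, 0.01] 1.23
0.4 0.01 [0.23, 0.05, 0.34, 0.14, 0.05, 0.43, 0.03] 1.27
0.4 0.02 [0.21, 0.05, 0.39, 0.13, 0.13, 0.42, 0.11] 1.44
0.5 0 [0.25, 0.04, 0.45, 1.26, 0.01, 0.24, 0.12] 2.37
0.5 0.001 [0.25, 0.04, 0.45, 0.16, 0.01, 0.44, 0.0] 1.35
0.5 0.005 [0.25, 0.04, 0.45, 0.16, 0.02, 0.44, 0.0] 1.36
0.5 0.01 [0.24, 0.04, 0.45, 0.14, 0.04, 0.43, 0.02] 1.36
0.5 0.02 [0.21, 0.04, 0.45, 0.12, 0.11, 0.43, 0.08] 1.44
0.7 0 [0.26, 0.07, 0.45, 1.26, 0.01, 0.16, 0.11] 2.32
0.7 0.001 [0.26, 0.07, 0.45, 0.16, 0.01, 0.44, 0.01] 1.4
0.7 0.005 [0.26, 0.07, 0.45, 0.16, 0.02, 0.44, 0.01] 1.41
0.7 0.01 [0.25, 0.07, 0.45, 0.15, 0.04, 0.44, 0.01] 1.41
0.7 0.02 [0.23, 0.07, 0.45, 0.12, 0.09, 0.43, 0.06] 1.45
```

```bash
cat > search.py <<'E'
from emu import *
import itertools,sys
from multiprocessing import Pool
from bench import r
q0=r.read_state()['joint_positions']
def ideal(th,hd,sg):
    h=np.array([np.cos(hd),np.sin(hd),0]);f=np.sin(th)*h-np.cos(th)*np.array([0,0,1]);j=sg*np.array([-np.sin(hd),np.cos(hd),0]);return np.c_[f,j,np.cross(f,j)]
I=[ideal(np.radians(th),hd,sg) for th in(52,58,64) for hd in np.radians(np.arange(-180,180,8)) for sg in(1,-1)]
Iq=np.array(I)
def toolM(M): # M cols: frame6 x(jaw),y,z(finger) -> tool cols f, jaw
    f=M[:,2];j=M[:,0];return np.c_[f,j,np.cross(f,j)]
def score(M):
    T=toolM(M); tr=np.einsum('nij,ij->n',Iq,T); return float(np.degrees(np.arccos(np.clip((tr.max()-1)/2,-1,1))))
acts=[]
for d in [(0,0,1),(0,0,-1),(1,0,0),(-1,0,0),(0,1,0),(0,-1,0),(.7,-.7,0),(-.7,.7,0),(-.6,.6,.6),(.6,-.6,.6),(.6,0,-.7),(0,0,0)]:
    for t in(-10,0,10):
        if d==(0,0,0) and t==0: continue
        acts.append((d[0]*.05,d[1]*.05,d[2]*.05,t))
def step(a):
    q,i=a
    out=[]
    for n in range(4):
        q,p,M=run(q,[acts[i]],solver=ikls,w=.4,mu=.003)
        if p[2]<.4 or p[2]>1.0 or np.hypot(*p[:2])<.28 or p[0]>.46 or p[1]>.05 or p[0]<-.1: return None
    return q,p,score(M)
if __name__=='__main__':
    import os,time
    beam=[(score(jac(q0)[1]),np.array(q0),[])];print(beam[0][0],os.cpu_count())
    t0=time.time()
    with Pool() as P:
        for dep in range(9):
            jobs=[(b[1],i) for b in beam for i in range(len(acts))]
            res=P.map(step,jobs,chunksize=4)
            nb=[]
            for k,(rs) in enumerate(res):
                if rs is None: continue
                b=beam[k//len(acts)];i=k%len(acts)
                nb.append((rs[2],rs[0],b[2]+[i],rs[1]))
            nb.sort(key=lambda t:t[0])
            beam=[];
            for b in nb:
                if all(np.abs(b[1]-c[1]).max()>.12 for c in beam): beam.append(b)
                if len(beam)>=14:break
            b=beam[0];print(dep,round(time.time()-t0),round(b[0],1),[acts[i] for i in b[2]],b[1].round(2),b[3].round(3),flush=True)
            if b[0]<4 or time.time()-t0>480:break
E
timeout 570 python3 search.py
```

```text
45.683448314002014 4
0 7 35.1 [(0.0, -0.05, 0.0, 10)] [ 1.6   0.69 -0.97  0.33 -0.23  2.06  1.86] [ 0.303 -0.571  0.66 ]
1 84 21.3 [(0.0, -0.05, 0.0, 10), (0.0, -0.05, 0.0, 10)] [ 1.57  0.9  -0.96  0.29 -0.26  2.06  2.41] [ 0.318 -0.637  0.548]
2 148 10.4 [(0.0, -0.05, 0.0, 10), (0.0, -0.05, 0.0, 10), (0.03, -0.03, 0.03, 10)] [ 1.41  0.98 -1.25  0.2  -0.08  2.06  2.6 ] [ 0.422 -0.594  0.557]
3 197 2.1 [(0.03, 0.0, -0.034999999999999996, 10), (0.0, -0.05, 0.0, 10), (0.0, 0.0, 0.05, 10), (0.0, 0.0, 0.05, 10)] [ 1.45  0.68 -1.47  0.57 -0.27  2.06  2.6 ] [ 0.444 -0.298  0.708]
```

```bash
cat > go.py <<'E'
from search import *
def rep(q,mv,show=True):
    for n,m in mv:
        q,p,M=run(q,[m]*n,solver=ikls,w=.4,mu=.003)
        T=toolM(M)
        print(m,n,'q',q.round(2),'p',p.round(3),'hd',np.degrees(np.arctan2(T[1,0],T[0,0])).round(1),'tilt',np.degrees(np.arccos(-T[2,0])).round(1),'jz',T[2,1].round(3))
    return q
if __name__=='__main__':
    q=rep(q0,[(4,(.03,0,-.035,10)),(4,(0,-.05,0,10)),(4,(0,0,.05,10)),(4,(0,0,.05,10))])
    print(score(jac(q)[1]))
    rep(q,[(5,(0,.045,-.06,0)),(4,(0,0,-.05,-5))])
    rep(q,[(5,(-.02,.045,-.05,-8)),(4,(0,0,-.05,-5))])
E
python3 go.py
```

```text
(0.03, 0, -0.035, 10) 4 q [ 1.46  0.6  -1.05  0.57 -0.13  2.06  1.72] p [ 0.409 -0.44   0.615] hd 44.1 tilt 37.3 jz -0.537
(0, -0.05, 0, 10) 4 q [ 1.4   0.77 -0.85  0.5  -0.17  2.06  2.45] p [ 0.406 -0.539  0.508] hd 48.2 tilt 39.8 jz -0.361
(0, 0, 0.05, 10) 4 q [ 1.56  0.76 -1.47  0.62  0.06  2.06  2.6 ] p [ 0.413 -0.43   0.595] hd 51.8 tilt 44.0 jz -0.127
(0, 0, 0.05, 10) 4 q [ 1.45  0.68 -1.47  0.57 -0.27  2.06  2.6 ] p [ 0.444 -0.298  0.708] hd 61.7 tilt 56.8 jz -0.026
2.0510714251463353
(0, 0.045, -0.06, 0) 5 q [ 1.61  0.53 -1.47  1.38 -0.38  1.6   2.6 ] p [ 0.514 -0.096  0.481] hd 74.1 tilt 52.5 jz -0.322
(0, 0, -0.05, -5) 4 q [ 1.78  0.57 -1.47  1.81 -0.35  1.09  2.6 ] p [ 0.533 -0.102  0.285] hd 57.2 tilt 51.4 jz -0.371
(-0.02, 0.045, -0.05, -8) 5 q [ 2.02  0.09 -1.27  1.31 -0.78  1.77  2.6 ] p [ 0.456 -0.182  0.587] hd 49.5 tilt 48.7 jz -0.299
(0, 0, -0.05, -5) 4 q [ 2.24  0.08 -1.47  1.7  -0.76  1.37  2.6 ] p [ 0.493 -0.213  0.401] hd 37.6 tilt 47.1 jz -0.378
```

drive_tool(moves="0.03 0 -0.035 10 0;0.03 0 -0.035 10 0;0.03 0 -0.035 10 0;0.03 0 -0.035 10 0")

```text
time: 11.15
ee_pos: [0.4098, -0.4393, 0.6067]
eef_rot: [0.287, 0.531, 0.08, 0.793]
ft_force: [-0.6, -0.7, 0.1]
width: 0.087
```

```bash
python3 st.py
```

```text
time 11.15
joint_positions [1.461, 0.596, -1.038, 0.587, -0.142, 2.058, 1.735]
ee_pos [0.41, -0.439, 0.607]
ft_force [-0.568, -0.744, 0.073]
torque [-0.462, 0.398, 0.021]
width 0.087
fing [ 0.423  0.431 -0.797] jaw [0.179 0.823 0.54 ]
```

```bash
cat > go2.py <<'E'
from go import *
q=rep(q0,[(4,(0,-.05,0,10)),(4,(0,0,.05,10)),(4,(0,0,.05,10))])
print('A');qa=rep(q,[(6,(0,0,-.0,-10)),(3,(0,0,-.05,0)),(3,(0,.05,-.05,0)),(3,(0,.05,0,0))])
print('B');qa=rep(q,[(6,(-.01,0.0,-.04,-10)),(3,(-.01,.05,0,0)),(3,(-.01,.05,-.0,0))])
print('C');qa=rep(q,[(6,(0,-0.02,-.02,-10)),(3,(0,.05,0,0)),(3,(0,.05,-.0,0))])
E
python3 go2.py
```

```text
(0, -0.05, 0, 10) 4 q [ 1.39  0.77 -0.83  0.51 -0.16  2.06  2.47] p [ 0.406 -0.539  0.5  ] hd 49.2 tilt 39.0 jz -0.36
(0, 0, 0.05, 10) 4 q [ 1.56  0.75 -1.47  0.63  0.08  2.06  2.6 ] p [ 0.414 -0.428  0.59 ] hd 52.3 tilt 43.0 jz -0.13
(0, 0, 0.05, 10) 4 q [ 1.45  0.68 -1.47  0.58 -0.25  2.06  2.6 ] p [ 0.446 -0.296  0.703] hd 61.7 tilt 55.5 jz -0.03
A
(0, 0, -0.0, -10) 6 q [ 2.29 -0.02 -1.23  1.16 -0.93  1.65  2.6 ] p [ 0.454 -0.301  0.701] hd 16.8 tilt 53.7 jz -0.063
(0, 0, -0.05, 0) 3 q [ 2.28  0.18 -1.47  1.36 -0.64  1.43  2.6 ] p [ 0.478 -0.326  0.57 ] hd 21.7 tilt 50.6 jz -0.131
(0, 0.05, -0.05, 0) 3 q [ 2.17  0.08 -1.47  1.62 -0.71  1.3   2.6 ] p [ 0.531 -0.219  0.437] hd 31.6 tilt 45.9 jz -0.247
(0, 0.05, 0, 0) 3 q [ 1.61 -0.13 -0.92  1.74 -0.87  1.3   2.6 ] p [ 0.537 -0.141  0.413] hd 33.5 tilt 44.1 jz -0.267
B
(-0.01, 0.0, -0.04, -10) 6 q [ 2.51  0.03 -1.47  1.47 -0.8   1.47  2.6 ] p [ 0.445 -0.35   0.531] hd 17.0 tilt 49.3 jz -0.236
(-0.01, 0.05, 0, 0) 3 q [ 1.93 -0.09 -0.88  1.57 -0.87  1.48  2.6 ] p [ 0.449 -0.31   0.499] hd 19.0 tilt 46.3 jz -0.259
(-0.01, 0.05, -0.0, 0) 3 q [ 1.66 -0.46 -0.56  1.82 -1.04  1.58  2.58] p [ 0.421 -0.167  0.498] hd 19.1 tilt 46.1 jz -0.26
C
(0, -0.02, -0.02, -10) 6 q [ 2.46  0.12 -1.47  1.37 -0.71  1.3   2.6 ] p [ 0.454 -0.424  0.592] hd 3.3 tilt 54.3 jz -0.065
(0, 0.05, 0, 0) 3 q [ 2.14 -0.07 -1.07  1.42 -0.87  1.39  2.6 ] p [ 0.476 -0.363  0.577] hd 6.7 tilt 50.7 jz -0.112
(0, 0.05, -0.0, 0) 3 q [ 1.83 -0.4  -0.7   1.64 -1.08  1.47  2.58] p [ 0.478 -0.228  0.574] hd 6.8 tilt 50.3 jz -0.114
```

```bash
cat > s2.py <<'E'
from search import *
import time,sys
def rowsrun(q,m,n): return run(q,[m]*n,solver=ikls,w=.4,mu=.003)
A=[]
for d in [(0,0,.05),(0,0,-.05),(.05,0,0),(-.05,0,0),(0,.05,0),(0,-.05,0),(0,.035,-.035),(0,-.03,-.03),(.03,0,-.03),(-.03,0,-.03),(0,0,0),(0,.03,.03),(-.03,.03,0)]:
    for t in(-10,-5,0,8):
        if d==(0,0,0) and t==0: continue
        A.append((*d,t))
I2=np.array([ideal(np.radians(th),hd,sg) for th in(50,54,58,62) for hd in np.radians(np.arange(-20,41,5)) for sg in(1,-1)])
def cost(q,p,M):
    T=toolM(M); s=np.degrees(np.arccos(np.clip((np.einsum('nij,ij->n',Iq,T).max()-1)/2,-1,1)))
    s2=np.degrees(np.arccos(np.clip((np.einsum('nij,ij->n',I2,T).max()-1)/2,-1,1)))
    mar=np.minimum((q-lo),(hi-q)); lim=np.clip(.15-mar,0,None).sum()*15
    pos=np.linalg.norm(p-np.array([.46,-.12,.47]))
    return s*1.0+.25*s2+25*pos+lim
def step2(a):
    q,i,n=a
    for k in range(n):
        q,p,M=rowsrun(q,A[i],1)
        if p[2]<.38 or p[2]>.9 or np.hypot(*p[:2])<.3 or p[0]>.5 : return None
    return q,p,cost(q,p,M)
if __name__=='__main__':
    n=4; t0=time.time()
    starts=[]
    q=np.array(q0); 
    for k,(m,nn) in enumerate([((0,-.05,0,10),4),((0,0,.05,10),4),((0,0,.05,10),4)]):
        q,p,M=rowsrun(q,m,nn); starts.append((cost(q,p,M),q,['S%d'%k],p))
    beam=starts[1:]
    best=(1e9,)
    with Pool() as P:
        for dep in range(8):
            res=P.map(step2,[(b[1],i,n) for b in beam for i in range(len(A))],chunksize=4)
            nb=[]
            for k,rs in enumerate(res):
                if rs is None: continue
                b=beam[k//len(A)]; nb.append((rs[2],rs[0],b[2]+[A[k%len(A)]],rs[1]))
            nb.sort(key=lambda t:t[0]);beam=[]
            for b in nb:
                if all(np.abs(b[1]-c[1]).max()>.15 for c in beam): beam.append(b)
                if len(beam)>=8:break
            b=beam[0]; T=toolM(jac(b[1])[1])
            print(dep,round(time.time()-t0),round(b[0],2),b[2],b[1].round(2),b[3].round(3),'hd',np.degrees(np.arctan2(T[1,0],T[0,0])).round(1),'tilt',np.degrees(np.arccos(-T[2,0])).round(1),'jz',T[2,1].round(3),flush=True)
            if time.time()-t0>480:break
E
timeout 575 python3 s2.py
```

```text
0 11 13.37 ['S2', (0, 0.03, 0.03, -10)] [ 2.12  0.05 -1.26  0.91 -0.92  1.81  2.47] [ 0.44  -0.195  0.804] hd 29.0 tilt 55.2 jz -0.039
1 60 11.19 ['S2', (0, 0, 0.05, -5), (0, 0.05, 0, -5)] [ 1.87 -0.08 -0.88  0.88 -1.14  1.86  2.44] [ 0.435 -0.13   0.851] hd 29.0 tilt 57.6 jz -0.009
2 106 8.47 ['S2', (0, 0.03, 0.03, -10), (0, 0, -0.05, -5), (0, 0, -0.05, 8)] [ 0.63 -0.32  0.14  1.56 -0.78  1.45  2.6 ] [ 0.441 -0.181  0.637] hd 20.8 tilt 53.2 jz -0.015
3 150 7.23 ['S2', (0, -0.05, 0, -10), (0, 0.05, 0, -10), (0, 0.035, -0.035, 0), (0, 0.035, -0.035, 0)] [ 0.86 -0.5  -0.16  1.97 -0.78  1.08  2.48] [ 0.462 -0.159  0.481] hd 6.2 tilt 50.9 jz -0.045
4 195 5.84 ['S2', (0, 0.03, 0.03, -10), (0.05, 0, 0, 8), (0, 0, -0.05, -10), (0, 0.035, -0.035, -5), (0, 0, -0.05, 8)] [ 0.37 -0.43  0.15  1.89 -0.67  1.12  2.58] [ 0.481 -0.113  0.504] hd 21.1 tilt 51.7 jz -0.001
5 240 5.66 ['S2', (0, 0.03, 0.03, -10), (0.05, 0, 0, 8), (0, 0, -0.05, -10), (0, 0, -0.05, 0), (0, 0, 0, -10), (0, 0, 0, 8)] [ 0.15 -0.4   0.33  1.74 -0.48  1.11  2.38] [ 0.496 -0.178  0.556] hd 13.5 tilt 51.4 jz 0.0
6 286 4.93 ['S2', (0, 0.03, 0.03, -10), (0.05, 0, 0, 8), (0, 0, -0.05, -10), (0, 0.035, -0.035, -5), (0, 0, -0.05, 8), (0, -0.05, 0, -10), (0, 0.05, 0, 8)] [ 0.42 -0.49  0.05  1.93 -0.6   1.03  2.41] [ 0.481 -0.113  0.504] hd 13.1 tilt 51.7 jz -0.001
7 327 6.34 ['S2', (0, 0.03, 0.03, -10), (0.05, 0, 0, 8), (0, 0, -0.05, -10), (0, 0.035, -0.035, -5), (0, 0, 0, 8), (0, -0.03, -0.03, -10), (0, 0, 0, 8), (0, 0.03, 0.03, 0)] [ 0.34 -0.45  0.07  1.67 -0.49  1.18  2.21] [ 0.482 -0.108  0.618] hd 12.2 tilt 51.7 jz -0.006
```

```bash
cat > go3.py <<'E'
from go import *
S=[(4,(0,-.05,0,10)),(4,(0,0,.05,10)),(4,(0,0,.05,10))]
q=rep(q0,S)
print('D3');qa=rep(q,[(4,(0,-.05,0,-10)),(4,(0,.05,0,-10)),(8,(0,.035,-.035,0))])
qq=rep(qa,[(3,(0,.03,-.04,0)),(3,(0.03,0,0,0)),(2,(.03,0,0,0))]); rep(qq,[(4,(0,-.012,-.025,0)),(2,(.02,0,0,0))])
print('D4');qb=rep(q,[(4,(0,.03,.03,-10)),(4,(.05,0,0,8)),(4,(0,0,-.05,-10)),(4,(0,.035,-.035,-5)),(4,(0,0,-.05,8))])
qq=rep(qb,[(2,(0,.02,-.04,-8)),(2,(0,.0,-.03,0)),(3,(0.04,0,0,0))]);rep(qq,[(4,(0,-.012,-.025,0)),(2,(.02,0,0,0))])
E
python3 go3.py
```

```text
(0, -0.05, 0, 10) 4 q [ 1.39  0.77 -0.83  0.51 -0.16  2.06  2.47] p [ 0.406 -0.539  0.5  ] hd 49.2 tilt 39.0 jz -0.36
(0, 0, 0.05, 10) 4 q [ 1.56  0.75 -1.47  0.63  0.08  2.06  2.6 ] p [ 0.414 -0.428  0.59 ] hd 52.3 tilt 43.0 jz -0.13
(0, 0, 0.05, 10) 4 q [ 1.45  0.68 -1.47  0.58 -0.25  2.06  2.6 ] p [ 0.446 -0.296  0.703] hd 61.7 tilt 55.5 jz -0.03
D3
(0, -0.05, 0, -10) 4 q [ 1.65  0.64 -1.32  0.57 -0.14  1.74  2.44] p [ 0.446 -0.496  0.703] hd 21.7 tilt 55.5 jz -0.03
(0, 0.05, 0, -10) 4 q [ 2.16  0.01 -1.09  1.11 -0.81  1.53  2.5 ] p [ 0.44  -0.373  0.714] hd 4.3 tilt 53.5 jz -0.027
(0, 0.035, -0.035, 0) 8 q [ 0.86 -0.5  -0.16  1.97 -0.78  1.08  2.48] p [ 0.462 -0.159  0.481] hd 6.2 tilt 50.9 jz -0.045
(0, 0.03, -0.04, 0) 3 q [ 0.62 -0.5  -0.19  2.21 -0.77  0.8   2.43] p [ 0.489 -0.088  0.359] hd 9.9 tilt 49.1 jz -0.075
(0.03, 0, 0, 0) 3 q [ 0.61 -0.29 -0.28  2.06 -0.73  0.67  2.37] p [ 0.579 -0.088  0.359] hd 9.9 tilt 49.1 jz -0.075
(0.03, 0, 0, 0) 2 q [ 0.6  -0.15 -0.34  1.95 -0.66  0.61  2.29] p [ 0.639 -0.088  0.359] hd 9.9 tilt 49.1 jz -0.075
(0, -0.012, -0.025, 0) 4 q [ 0.4  
[... 707 characters left out ...]
4 q [ 0.37 -0.43  0.15  1.89 -0.67  1.12  2.58] p [ 0.481 -0.113  0.504] hd 21.1 tilt 51.7 jz -0.001
(0, 0.02, -0.04, -8) 2 q [ 0.63 -0.5  -0.17  2.05 -0.73  0.93  2.44] p [ 0.497 -0.09   0.445] hd 10.8 tilt 50.9 jz -0.018
(0, 0.0, -0.03, 0) 2 q [ 0.6  -0.49 -0.16  2.17 -0.78  0.82  2.52] p [ 0.497 -0.09   0.385] hd 10.8 tilt 50.9 jz -0.018
(0.04, 0, 0, 0) 3 q [ 0.58 -0.22 -0.28  1.97 -0.72  0.66  2.43] p [ 0.617 -0.09   0.385] hd 10.8 tilt 50.9 jz -0.018
(0, -0.012, -0.025, 0) 4 q [ 0.15 -0.17  0.17  2.08 -0.77  0.54  2.6 ] p [ 0.616 -0.125  0.321] hd 10.4 tilt 51.3 jz -0.013
(0.02, 0, 0, 0) 2 q [ 0.14 -0.08  0.17  2.   -0.79  0.53  2.6 ] p [ 0.656 -0.125  0.321] hd 10.4 tilt 51.3 jz -0.013
```

```bash
cat > go4.py <<'E'
from go import *
S=[(4,(0,-.05,0,10)),(4,(0,0,.05,10)),(4,(0,0,.05,10)),(4,(0,-.05,0,-10)),(4,(0,.05,0,-10))]
q=rep(q0,S)
for v in [[(8,(.01,.035,-.035,0))],[(4,(0,.035,-.035,3)),(5,(.015,.035,-.035,0))],[(9,(.01,.03,-.03,3))],[(10,(.01,.025,-.025,0))]]:
    print('V'); qq=rep(q,v); rep(qq,[(5,(0.005,.02,-.03,0)),(5,(.02,0,0,0))])
E
python3 go4.py
```

```text
(0, -0.05, 0, 10) 4 q [ 1.39  0.77 -0.83  0.51 -0.16  2.06  2.47] p [ 0.406 -0.539  0.5  ] hd 49.2 tilt 39.0 jz -0.36
(0, 0, 0.05, 10) 4 q [ 1.56  0.75 -1.47  0.63  0.08  2.06  2.6 ] p [ 0.414 -0.428  0.59 ] hd 52.3 tilt 43.0 jz -0.13
(0, 0, 0.05, 10) 4 q [ 1.45  0.68 -1.47  0.58 -0.25  2.06  2.6 ] p [ 0.446 -0.296  0.703] hd 61.7 tilt 55.5 jz -0.03
(0, -0.05, 0, -10) 4 q [ 1.65  0.64 -1.32  0.57 -0.14  1.74  2.44] p [ 0.446 -0.496  0.703] hd 21.7 tilt 55.5 jz -0.03
(0, 0.05, 0, -10) 4 q [ 2.16  0.01 -1.09  1.11 -0.81  1.53  2.5 ] p [ 0.44  -0.373  0.714] hd 4.3 tilt 53.5 jz -0.027
V
(0.01, 0.035, -0.035, 0) 8 q [ 1.14 -0.5  -0.45  1.97 -0.94  1.02  2.53] p [ 0.513 -0.136  0.474] hd 4.1 tilt 52.8 jz -0.028
(0.005, 0.02, -0.03, 0) 5 q [ 0.66 -0.48 -0.45  2.28 -0.86  0.51  2.36] p [ 0.538 -0.037  0.324] hd 4.2 tilt 52.8 jz -0.028
(0.02, 0, 0, 0) 5 q [ 0.75 -0.21 -0.63  2.09 -0.7   0.37  2.23] p [ 0.638 -0.037  0.324] hd 4.2 tilt 52.8 jz -0.028
V
(0, 0.035, -0.035, 3) 4 q [ 1.38 -0.1  -0.36  1.32 -0.83  1.49  2.58] p [ 0.456 -0.327  0.654] hd 8.0 tilt 50.9 jz -0.025
(0.015, 0.035, -0.03
[... 381 characters left out ...]
 -0.25  0.27  1.61 -0.69  1.28  2.6 ] p [ 0.492 -0.23   0.579] hd 16.2 tilt 51.7 jz -0.004
(0.005, 0.02, -0.03, 0) 5 q [ 0.34 -0.38  0.14  2.01 -0.69  0.91  2.6 ] p [ 0.517 -0.13   0.429] hd 16.2 tilt 51.7 jz -0.004
(0.02, 0, 0, 0) 5 q [ 0.29 -0.17  0.1   1.86 -0.71  0.82  2.57] p [ 0.617 -0.13   0.429] hd 16.2 tilt 51.7 jz -0.004
V
(0.01, 0.025, -0.025, 0) 10 q [ 1.38 -0.5  -0.63  1.94 -1.06  1.06  2.59] p [ 0.537 -0.136  0.475] hd 4.3 tilt 53.1 jz -0.028
(0.005, 0.02, -0.03, 0) 5 q [ 1.03 -0.49 -0.73  2.23 -1.12  0.6   2.57] p [ 0.562 -0.036  0.325] hd 4.3 tilt 53.1 jz -0.028
(0.02, 0, 0, 0) 5 q [ 1.22 -0.2  -1.05  2.03 -0.88  0.4   2.39] p [ 0.662 -0.036  0.325] hd 4.3 tilt 53.2 jz -0.028
```

drive_tool(moves="0 -0.05 0 10 0;0 -0.05 0 10 0;0 -0.05 0 10 0;0 -0.05 0 10 0;0 0 0.05 10 0;0 0 0.05 10 0;0 0 0.05 10 0;0 0 0.05 10 0;0 0 0.05 10 0;0 0 0.05 10 0;0 0 0.05 10 0;0 0 0.05 10 0")

```text
time: 12.65
ee_pos: [0.3167, -0.4079, 0.7124]
eef_rot: [-0.061, 0.305, 0.323, 0.894]
ft_force: [1.1, 0.6, 0.3]
width: 0.0864
```

```bash
python3 st.py
```

```text
time 12.65
joint_positions [1.825, 0.634, -1.469, 0.612, -0.278, 2.058, 2.52]
ee_pos [0.317, -0.408, 0.712]
ft_force [1.082, 0.615, 0.348]
torque [-0.475, 0.585, -0.093]
width 0.086
fing [ 0.604  0.541 -0.585] jaw [-0.615  0.783  0.089]
```

```bash
cat > go5.py <<'E'
from go import *
for pre in [[],[(1,(0,0,.05,10))],[(2,(0,0,.05,10))]]:
  print('PRE',len(pre));q=rep(q0,pre)
  for v in [[(4,(0,-.05,0,-10)),(4,(.02,.04,0,0)),(9,(.02,.03,-.025,0))],[(4,(.02,0,-.02,-10)),(9,(.02,.03,-.02,0))],[(4,(0,-.05,0,-7)),(9,(.02,.035,-.025,0)),(4,(.01,.03,-.03,0))]]:
    print('V'); rep(q,v)
E
python3 go5.py
```

```text
PRE 0
V
(0, -0.05, 0, -10) 4 q [ 1.85  0.62 -1.27  0.54 -0.1   1.71  2.31] p [ 0.317 -0.608  0.712] hd 1.8 tilt 54.2 jz -0.089
(0.02, 0.04, 0, 0) 4 q [ 2.3   0.29 -1.47  1.03 -0.44  1.47  2.32] p [ 0.397 -0.448  0.712] hd 1.8 tilt 54.2 jz -0.089
(0.02, 0.03, -0.025, 0) 9 q [ 1.8  -0.48 -0.9   1.82 -1.2   1.15  2.59] p [ 0.572 -0.187  0.491] hd 2.3 tilt 53.7 jz -0.095
V
(0.02, 0, -0.02, -10) 4 q [ 2.59  0.08 -1.45  1.26 -0.8   1.52  2.6 ] p [ 0.394 -0.411  0.646] hd 6.0 tilt 53.6 jz -0.097
(0.02, 0.03, -0.02, 0) 9 q [ 1.7  -0.3  -0.82  1.73 -1.02  1.2   2.58] p [ 0.547 -0.222  0.496] hd 8.7 tilt 50.9 jz -0.134
V
(0, -0.05, 0, -7) 4 q [ 1.56  0.73 -1.04  0.18 -0.22  2.    2.41] p [ 0.316 -0.596  0.709] hd 15.3 tilt 54.5 jz -0.091
(0.02, 0.035, -0.025, 0) 9 q [ 2.25  0.18 -1.47  1.47 -0.65  1.29  2.6 ] p [ 0.508 -0.326  0.521] hd 19.5 tilt 51.4 jz -0.154
(0.01, 0.03, -0.03, 0) 4 q [ 2.1   0.1  -1.47  1.7  -0.72  1.07  2.6 ] p [ 0.574 -0.225  0.407] hd 23.7 tilt 48.8 jz -0.205
PRE 1
(0, 0, 0.05, 10) 1 q [ 1.79  0.63 -1.47  0.6  -0.35  2.06  2.56] p [ 0.328 -0.383  0.734] hd 45.3 tilt 57.
[... 1397 characters left out ...]
.66  1.52 -0.95  1.22  2.6 ] p [ 0.574 -0.231  0.596] hd 12.8 tilt 56.7 jz -0.055
V
(0.02, 0, -0.02, -10) 4 q [ 2.46  0.14 -1.47  1.18 -0.8   1.51  2.6 ] p [ 0.431 -0.373  0.699] hd 11.9 tilt 59.1 jz -0.055
(0.02, 0.03, -0.02, 0) 9 q [ 1.59 -0.2  -0.83  1.6  -1.01  1.19  2.59] p [ 0.589 -0.189  0.557] hd 15.2 tilt 55.5 jz -0.109
V
(0, -0.05, 0, -7) 4 q [ 1.54  0.72 -1.05  0.18 -0.39  2.    2.5 ] p [ 0.339 -0.544  0.755] hd 22.6 tilt 61.8 jz 0.006
(0.02, 0.035, -0.025, 0) 9 q [ 2.08  0.28 -1.47  1.35 -0.62  1.34  2.6 ] p [ 0.539 -0.278  0.586] hd 28.0 tilt 56.6 jz -0.121
(0.01, 0.03, -0.03, 0) 4 q [ 1.95  0.19 -1.47  1.58 -0.68  1.13  2.6 ] p [ 0.605 -0.173  0.477] hd 31.6 tilt 53.6 jz -0.177
```

drive_tool(moves="0 0 0.05 10 0;0 0 0.05 10 0;0 0 0.05 10 0;0 -0.05 0 -10 0;0 -0.05 0 -10 0;0 -0.05 0 -10 0;0 -0.05 0 -10 0;0 0 0 -10 0")

```text
time: 13.65
ee_pos: [0.3759, -0.4948, 0.7533]
eef_rot: [-0.019, 0.242, 0.081, 0.967]
ft_force: [-1.7, 2.5, 4.0]
width: 0.0871
```

```bash
python3 st.py; cat > go6.py <<'E'
from go import *
for v in [[(4,(.02,.04,0,0)),(9,(.02,.03,-.025,0))],[(4,(.02,.03,-.03,0)),(4,(.02,.03,-.03,0)),(4,(.0,.04,-.03,0))],[(6,(.03,0.01,-.04,0)),(6,(0,.04,0,0))]]:
    print('V'); rep(q0,v)
E
python3 go6.py
```

```text
time 13.65
joint_positions [2.036, 0.472, -1.34, 0.802, -0.418, 1.572, 2.473]
ee_pos [0.376, -0.495, 0.753]
ft_force [-1.701, 2.528, 4.022]
torque [0.012, 0.739, 0.13]
width 0.087
fing [ 0.87   0.147 -0.472] jaw [-0.165  0.986  0.003]
V
(0.02, 0.04, 0, 0) 4 q [ 2.56  0.01 -1.47  1.12 -0.98  1.55  2.6 ] p [ 0.458 -0.338  0.755] hd 10.0 tilt 61.5 jz -0.008
(0.02, 0.03, -0.025, 0) 9 q [ 1.38 -0.27 -0.66  1.64 -1.02  1.1   2.59] p [ 0.594 -0.168  0.587] hd 10.7 tilt 58.9 jz -0.028
V
(0.02, 0.03, -0.03, 0) 4 q [ 2.31  0.24 -1.47  1.26 -0.67  1.35  2.6 ] p [ 0.47  -0.391  0.648] hd 11.9 tilt 59.2 jz -0.053
(0.02, 0.03, -0.03, 0) 4 q [ 2.2   0.1  -1.47  1.49 -0.76  1.16  2.6 ] p [ 0.574 -0.293  0.543] hd 15.5 tilt 55.7 jz -0.112
(0.0, 0.04, -0.03, 0) 4 q [ 1.76 -0.02 -1.11  1.64 -0.85  1.09  2.6 ] p [ 0.605 -0.215  0.461] hd 19.5 tilt 51.4 jz -0.161
V
(0.03, 0.01, -0.04, 0) 6 q [ 2.03  0.51 -1.47  1.41 -0.35  0.97  2.6 ] p [ 0.56  -0.438  0.516] hd 10.0 tilt 61.1 jz -0.016
(0, 0.04, 0, 0) 6 q [ 1.98  0.01 -1.27  1.54 -0.83  1.1   2.6 ] p [ 0.606 -0.258  0.519] hd 14.7 tilt 54.3 jz -0.104
```

```bash
cat > go6.py <<'E'
from go import *
for v in [[(4,(.02,.04,0,0)),(10,(.0,.025,-.03,0))],[(4,(.02,.04,0,0)),(10,(.005,.02,-.03,0))],[(4,(.02,.04,0,-2)),(10,(.0,.025,-.03,0))],[(7,(.01,.04,0,-2)),(8,(.005,.01,-.04,0))]]:
    print('V'); rep(q0,v+[(4,(.01,.02,-.03,0))])
E
python3 go6.py
```

```text
V
(0.02, 0.04, 0, 0) 4 q [ 2.56  0.01 -1.47  1.12 -0.98  1.55  2.6 ] p [ 0.458 -0.338  0.755] hd 10.0 tilt 61.5 jz -0.008
(0.0, 0.025, -0.03, 0) 10 q [ 0.89 -0.29 -0.09  1.67 -0.85  1.24  2.6 ] p [ 0.495 -0.22   0.585] hd 11.9 tilt 55.4 jz -0.038
(0.01, 0.02, -0.03, 0) 4 q [ 0.68 -0.37 -0.12  1.97 -0.85  0.92  2.6 ] p [ 0.535 -0.14   0.465] hd 11.9 tilt 55.4 jz -0.038
V
(0.02, 0.04, 0, 0) 4 q [ 2.56  0.01 -1.47  1.12 -0.98  1.55  2.6 ] p [ 0.458 -0.338  0.755] hd 10.0 tilt 61.5 jz -0.008
(0.005, 0.02, -0.03, 0) 10 q [ 2.15  0.03 -1.47  1.55 -0.82  1.22  2.6 ] p [ 0.583 -0.218  0.506] hd 24.2 tilt 52.3 jz -0.179
(0.01, 0.02, -0.03, 0) 4 q [ 1.92  0.1  -1.47  1.77 -0.77  0.9   2.6 ] p [ 0.631 -0.142  0.387] hd 25.2 tilt 51.7 jz -0.19
V
(0.02, 0.04, 0, -2) 4 q [ 2.31 -0.1  -1.08  1.19 -1.07  1.53  2.59] p [ 0.453 -0.357  0.74 ] hd 3.5 tilt 60.6 jz -0.023
(0.0, 0.025, -0.03, 0) 10 q [ 0.91 -0.5  -0.15  1.98 -0.91  1.03  2.6 ] p [ 0.473 -0.18   0.514] hd 4.3 tilt 58.4 jz -0.028
(0.01, 0.02, -0.03, 0) 4 q [ 0.68 -0.5  -0.22  2.22 -0.96  0.68  2.6 ] p [ 0.522 -0.107  0.394] hd 5.5 tilt 57.9 jz -0.037
V
(0.01, 0.04, 0, -2) 7 q [ 2.12 -0.39 -0.7   1.35 -1.27  1.62  2.54] p [ 0.446 -0.268  0.742] hd -0.7 tilt 59.8 jz -0.032
(0.005, 0.01, -0.04, 0) 8 q [ 0.78 -0.5  -0.09  2.12 -0.91  0.81  2.6 ] p [ 0.486 -0.199  0.455] hd -0.5 tilt 59.7 jz -0.037
(0.01, 0.02, -0.03, 0) 4 q [ 0.47 -0.47 -0.12  2.35 -0.98  0.41  2.6 ] p [ 0.529 -0.121  0.335] hd -0.2 tilt 59.5 jz -0.039
```

drive_tool(moves="0.02 0.04 0 -2 0;0.02 0.04 0 -2 0;0.02 0.04 0 -2 0;0.02 0.04 0 -2 0;0 0.025 -0.03 0 0;0 0.025 -0.03 0 0;0 0.025 -0.03 0 0;0 0.025 -0.03 0 0;0 0.025 -0.03 0 0")

```text
time: 14.78
ee_pos: [0.4641, -0.2347, 0.66]
eef_rot: [0.02, 0.261, 0.017, 0.965]
ft_force: [0.4, 0.4, -0.2]
width: 0.0869
```

```bash
python3 st.py; cat > go7.py <<'E'
from go import *
for v in [[(5,(.0,.025,-.03,0))],[(5,(.005,.02,-.03,-2))]]:
    print('V'); rep(q0,v+[(4,(.01,.02,-.03,0))])
E
python3 go7.py
```

```text
time 14.775
joint_positions [1.608, -0.4, -0.471, 1.601, -1.12, 1.404, 2.594]
ee_pos [0.464, -0.235, 0.66]
ft_force [0.377, 0.406, -0.222]
torque [0.066, 0.868, 0.008]
width 0.087
fing [ 0.863  0.044 -0.504] jaw [-0.023  0.999  0.047]
V
(0.0, 0.025, -0.03, 0) 5 q [ 0.84 -0.5  -0.16  1.92 -0.86  1.04  2.45] p [ 0.486 -0.152  0.539] hd 6.0 tilt 57.8 jz -0.072
(0.01, 0.02, -0.03, 0) 4 q [ 0.6  -0.5  -0.22  2.16 -0.85  0.68  2.4 ] p [ 0.534 -0.079  0.42 ] hd 7.0 tilt 57.2 jz -0.079
V
(0.005, 0.02, -0.03, -2) 5 q [ 0.82 -0.5  -0.17  1.86 -0.72  0.97  2.26] p [ 0.49  -0.183  0.567] hd -2.4 tilt 57.6 jz -0.063
(0.01, 0.02, -0.03, 0) 4 q [ 0.56 -0.5  -0.22  2.09 -0.6   0.63  2.09] p [ 0.54  -0.11   0.448] hd -1.4 tilt 56.7 jz -0.07
```

drive_tool(moves="0.008 0.02 -0.03 -2 0;0.008 0.02 -0.03 -1 0;0.008 0.02 -0.03 -1 0;0.008 0.02 -0.03 -1 0;0.008 0.02 -0.03 -1 0;0.008 0.015 -0.03 0 0;0.005 0.015 -0.03 0 0;0 0 0 0 0")

```text
time: 15.78
ee_pos: [0.5205, -0.1533, 0.503]
eef_rot: [0.034, 0.273, -0.017, 0.961]
ft_force: [0.5, -0.0, 0.3]
width: 0.0865
```

```bash
python3 st.py; python3 -c "
from h import *
c=snap('scene','s2');d=snap('top','t2')
cv2.imwrite('pics/s2c.png',cv2.resize(c['color'][100:340,170:450,::-1],None,fx=2.5,fy=2.5,interpolation=cv2.INTER_CUBIC))
cv2.imwrite('pics/t2c.png',cv2.resize(d['color'][90:330,230:470,::-1],None,fx=2.5,fy=2.5,interpolation=cv2.INTER_CUBIC))"
```

```text
time 15.775
joint_positions [0.682, -0.498, -0.17, 2.004, -0.712, 0.781, 2.271]
ee_pos [0.52, -0.153, 0.503]
ft_force [0.489, -0.012, 0.326]
torque [0.126, 0.86, -0.018]
width 0.087
fing [ 0.85  -0.014 -0.527] jaw [0.051 0.997 0.055]
```

View pics/s2c.png

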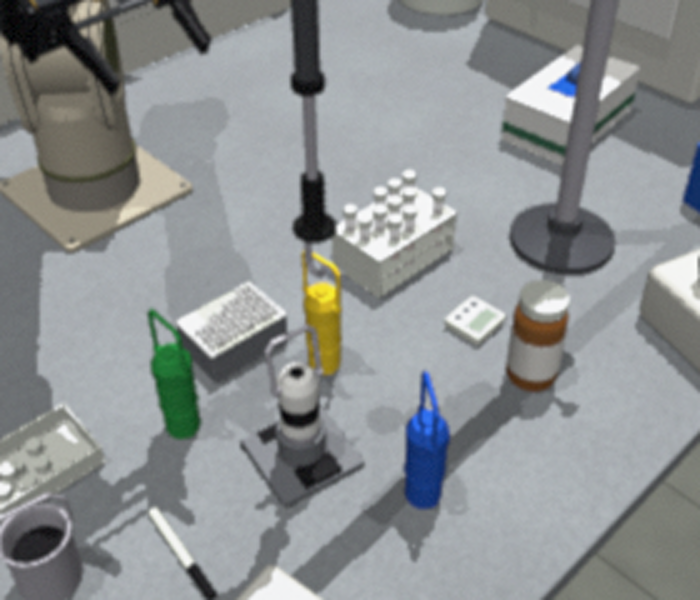

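View pics/t2c.png

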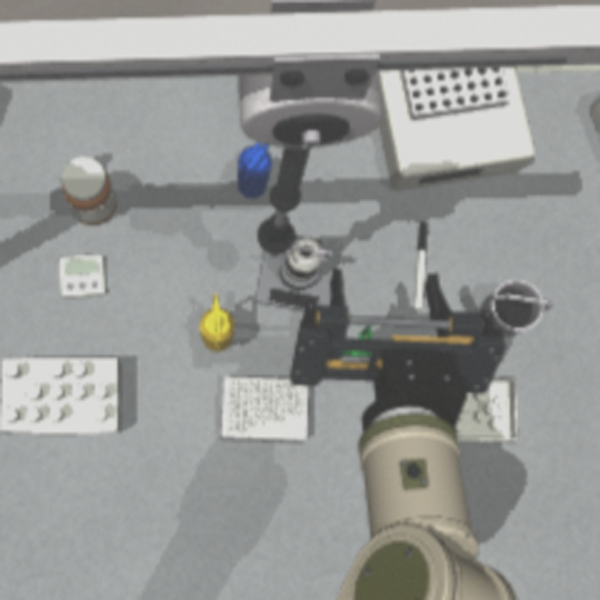

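```bash
cat > go8.py <<'E'
from go import *
q=rep(q0,[(6,(.004,.0155,-.026,0)),(6,(.014,0,0,0))])
rep(q,[(5,(-.006,-.008,-.018,0)),(5,(.01,0,0,0))])
E
python3 go8.py
```

```text
(0.004, 0.0155, -0.026, 0) 6 q [ 0.47 -0.47 -0.29  2.29 -0.72  0.36  2.18] p [ 0.551 -0.067  0.35 ] hd -0.7 tilt 58.2 jz -0.058
(0.014, 0, 0, 0) 6 q [ 0.53 -0.25 -0.41  2.14 -0.65  0.26  2.11] p [ 0.635 -0.067  0.35 ] hd -0.7 tilt 58.2 jz -0.058
(-0.006, -0.008, -0.018, 0) 5 q [-0.15 -0.24  0.29  2.32 -0.97  0.08  2.6 ] p [ 0.608 -0.104  0.269] hd -0.8 tilt 58.3 jz -0.057
(0.01, 0, 0, 0) 5 q [-0.43 -0.15  0.56  2.23 -0.97  0.06  2.6 ] p [ 0.658 -0.104  0.27 ] hd -0.8 tilt 58.0 jz -0.057
```

```bash
cat > go9.py <<'E'
from go import *
for a in [[(3,(-.02,0,0,0))],[(3,(-.02,0,-.02,-3))],[(3,(-.02,0.01,-.02,0))],[(3,(-.01,0.02,-.02,-5))]]:
    print('V');q=rep(q0,a); p=jac(q)[0]
    d=np.array([.545,-.062,.348])-p
    q=rep(q,[(5,(*(d/5),0)),(6,(.014,0,0,0))])
    rep(q,[(5,(-.006,-.008,-.018,0)),(5,(.01,0,0,0))])
E
python3 go9.py
```

```text
V
(-0.02, 0, 0, 0) 3 q [ 0.85 -0.5  -0.16  1.98 -0.82  0.96  2.42] p [ 0.485 -0.176  0.508] hd 1.7 tilt 56.7 jz -0.077
(np.float64(0.011910839991813582), np.float64(0.022825146205052917), np.float64(-0.032057663738110274), 0) 5 q [ 0.59 -0.46 -0.35  2.26 -0.87  0.46  2.34] p [ 0.551 -0.066  0.348] hd 2.4 tilt 56.3 jz -0.082
(0.014, 0, 0, 0) 6 q [ 0.63 -0.23 -0.46  2.11 -0.78  0.35  2.26] p [ 0.635 -0.066  0.348] hd 2.4 tilt 56.3 jz -0.082
(-0.006, -0.008, -0.018, 0) 5 q [ 0.11 -0.21  0.09  2.26 -0.99  0.21  2.6 ] p [ 0.61 -0.1   0.28] hd 2.2 tilt 56.6 jz -0.078
(0.01, 0, 0, 0) 5 q [-0.07 -0.11  0.24  2.17 -1.    0.18  2.6 ] p [ 0.66 -0.1   0.28] hd 2.1 tilt 56.6 jz -0.078
V
(-0.02, 0, -0.02, -3) 3 q [ 0.7  -0.5  -0.17  2.09 -0.65  0.71  2.18] p [ 0.505 -0.186  0.446] hd -6.4 tilt 55.4 jz -0.083
(np.float64(0.007914263732189819), np.float64(0.02481773756164668), np.float64(-0.019612621309776514), 0) 5 q [ 0.59 -0.49 -0.45  2.26 -0.49  0.39  1.8 ] p [ 0.55  -0.065  0.348] hd -6.0 tilt 55.0 jz -0.085
(0.014, 0, 0, 0) 6 q [ 0.76 -0.27 -0.67  2.1  -0.34  0.3   1.66] p [ 0.634 -0.065  0.34
[... 972 characters left out ...]
-0.01, 0.02, -0.02, -5) 3 q [ 0.35 -0.5  -0.17  2.07 -0.06  0.62  1.47] p [ 0.538 -0.125  0.454] hd -12.1 tilt 54.5 jz -0.065
(np.float64(0.0013751486457105554), np.float64(0.012523459801185258), np.float64(-0.0211578775808416), 0) 5 q [ 0.42 -0.48 -0.41  2.26  0.05  0.4   1.2 ] p [ 0.546 -0.062  0.348] hd -12.1 tilt 54.5 jz -0.065
(0.014, 0, 0, 0) 6 q [ 0.6  -0.26 -0.61  2.1   0.22  0.34  1.04] p [ 0.63  -0.062  0.348] hd -12.1 tilt 54.5 jz -0.065
(-0.006, -0.008, -0.018, 0) 5 q [ 0.68 -0.22 -0.61  2.28  0.27  0.11  1.04] p [ 0.6   -0.102  0.258] hd -12.1 tilt 54.5 jz -0.065
(0.01, 0, 0, 0) 5 q [ 1.16 -0.1  -1.09  2.16  0.57  0.11  0.77] p [ 0.65  -0.102  0.258] hd -12.0 tilt 54.5 jz -0.065
```

```bash
cat > go9.py <<'E'
from go import *
for a in [[(4,(-.025,0.02,-.02,-5))],[(3,(-.01,0.02,-.02,-5)),(2,(-.04,0.01,-.03,0))],[(3,(-.01,0.02,-.02,-5)),(2,(-.03,0.01,-.05,0))]]:
    print('V');q=rep(q0,a); p=jac(q)[0]
    d=np.array([.545,-.062,.348])-p
    q=rep(q,[(5,(*(d/5),0)),(6,(.014,0,0,0))])
    rep(q,[(5,(-.006,-.008,-.018,0)),(5,(.01,0,0,0))])
E
python3 go9.py
```

```text
V
(-0.025, 0.02, -0.02, -5) 4 q [ 0.28 -0.5  -0.17  2.07  0.1   0.7   1.24] p [ 0.524 -0.12   0.435] hd -15.8 tilt 50.7 jz -0.071
(np.float64(0.004138584131886547), np.float64(0.011550439359007302), np.float64(-0.017420958996762027), 0) 5 q [ 0.38 -0.45 -0.42  2.2   0.2   0.52  0.99] p [ 0.545 -0.062  0.348] hd -15.8 tilt 50.7 jz -0.071
(0.014, 0, 0, 0) 6 q [ 0.49 -0.22 -0.55  2.04  0.38  0.48  0.84] p [ 0.629 -0.062  0.348] hd -15.8 tilt 50.7 jz -0.071
(-0.006, -0.008, -0.018, 0) 5 q [ 0.58 -0.2  -0.56  2.23  0.48  0.26  0.77] p [ 0.599 -0.102  0.258] hd -15.8 tilt 50.7 jz -0.071
(0.01, 0, 0, 0) 5 q [ 0.66 -0.07 -0.67  2.12  0.74  0.29  0.55] p [ 0.649 -0.102  0.258] hd -15.8 tilt 50.7 jz -0.071
V
(-0.01, 0.02, -0.02, -5) 3 q [ 0.35 -0.5  -0.17  2.07 -0.06  0.62  1.47] p [ 0.538 -0.125  0.454] hd -12.1 tilt 54.5 jz -0.065
(-0.04, 0.01, -0.03, 0) 2 q [ 0.35 -0.5  -0.18  2.15 -0.08  0.61  1.48] p [ 0.52 -0.12  0.39] hd -11.6 tilt 50.0 jz -0.064
(np.float64(0.004968544538609909), np.float64(0.011681051692555258), np.float64(-0.008342311086881115), 0) 5 q [ 0.44 -0.45 -0.41  2.19 -0.02 
[... 563 characters left out ...]
(-0.03, 0.01, -0.05, 0) 2 q [ 0.33 -0.5  -0.19  2.26 -0.04  0.47  1.42] p [ 0.521 -0.115  0.348] hd -11.9 tilt 51.8 jz -0.064
(np.float64(0.004738215055388695), np.float64(0.01056054778854686), np.float64(6.327483187329452e-05), 0) 5 q [ 0.42 -0.47 -0.4   2.22  0.02  0.46  1.24] p [ 0.545 -0.062  0.348] hd -11.9 tilt 51.8 jz -0.064
(0.014, 0, 0, 0) 6 q [ 0.56 -0.24 -0.57  2.06  0.19  0.41  1.09] p [ 0.629 -0.062  0.348] hd -11.9 tilt 51.8 jz -0.064
(-0.006, -0.008, -0.018, 0) 5 q [ 0.59 -0.21 -0.52  2.25  0.21  0.19  1.12] p [ 0.599 -0.102  0.258] hd -11.9 tilt 51.8 jz -0.064
(0.01, 0, 0, 0) 5 q [ 0.78 -0.08 -0.74  2.14  0.52  0.2   0.84] p [ 0.649 -0.102  0.258] hd -11.9 tilt 51.8 jz -0.064
```

drive_tool(moves="-0.01 0.02 -0.02 -5 0;-0.01 0.02 -0.02 -5 0;-0.01 0.02 -0.02 -5 0;-0.03 0.01 -0.05 0 0;-0.03 0.01 -0.05 0 0;0 0 0 0 0")

```text
time: 16.62
ee_pos: [0.5246, -0.1288, 0.335]
eef_rot: [0.072, 0.288, -0.11, 0.948]
ft_force: [-0.1, 1.3, 1.2]
width: 0.0874
```

```bash
python3 st.py
```

```text
time 16.625
joint_positions [0.383, -0.498, -0.202, 2.325, -0.165, 0.335, 1.56]
ee_pos [0.525, -0.129, 0.335]
ft_force [-0.114, 1.303, 1.168]
torque [0.235, 0.783, 0.006]
width 0.087
fing [ 0.809 -0.168 -0.563] jaw [0.25  0.965 0.072]
```

drive_tool(moves="-0.03 0.01 0.005 0 0;-0.03 0.01 0.005 0 0;0 0 0 0 0")

```text
time: 17.0
ee_pos: [0.5241, -0.124, 0.3353]
eef_rot: [0.073, 0.294, -0.107, 0.947]
ft_force: [0.2, 0.1, 0.1]
width: 0.0869
```

```bash
python3 st.py
```

```text
time 17.0
joint_positions [0.365, -0.499, -0.195, 2.319, -0.146, 0.353, 1.539]
ee_pos [0.524, -0.124, 0.335]
ft_force [0.167, 0.128, 0.065]
torque [0.316, 0.908, 0.012]
width 0.087
fing [ 0.805 -0.16  -0.572] jaw [0.246 0.966 0.075]
```

drive_tool(moves="0.005 0.0165 0.003 0 0;0.005 0.0165 0.003 0 0;0.005 0.0165 0.003 0 0;0.005 0.0165 0.002 0 0;0 0 0 0 0")

```text
time: 17.62
ee_pos: [0.544, -0.0572, 0.3455]
eef_rot: [0.072, 0.294, -0.107, 0.947]
ft_force: [-0.9, -0.7, 0.2]
width: 0.0872
```

```bash
python3 st.py; python3 -c "
from h import *
d=snap('top','t3');c=snap('scene','s3')
cv2.imwrite('pics/t3c.png',cv2.resize(d['color'][120:260,270:430,::-1],None,fx=4,fy=4,interpolation=cv2.INTER_CUBIC))
cv2.imwrite('pics/s3c.png',cv2.resize(c['color'][100:250,200:370,::-1],None,fx=4,fy=4,interpolation=cv2.INTER_CUBIC))"
```

```text
time 17.625
joint_positions [0.474, -0.499, -0.453, 2.272, -0.053, 0.375, 1.285]
ee_pos [0.544, -0.057, 0.346]
ft_force [-0.851, -0.712, 0.221]
torque [0.284, 0.838, 0.002]
width 0.087
fing [ 0.804 -0.16  -0.572] jaw [0.244 0.967 0.074]
```

View pics/t3c.png

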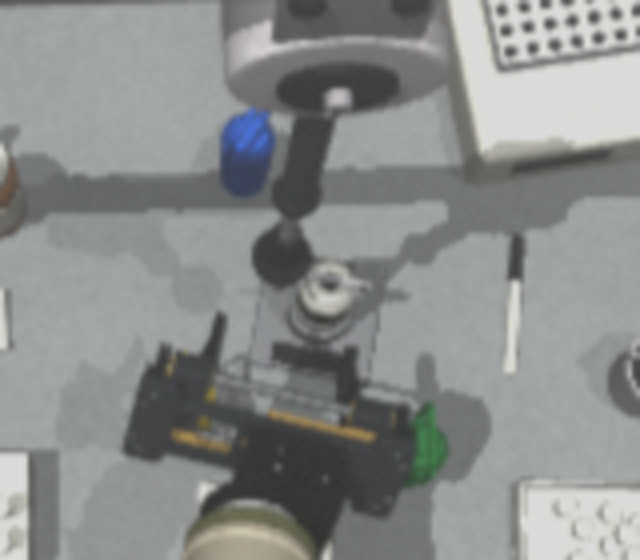

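View pics/s3c.png

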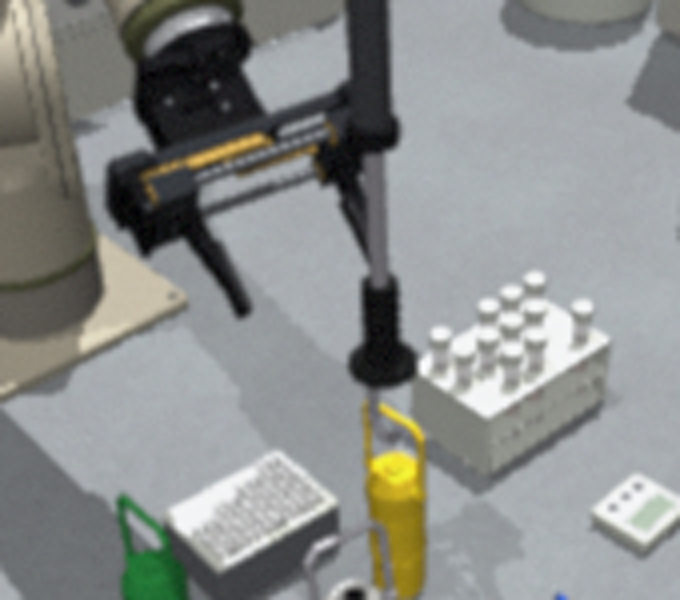

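```bash
python3 - <<'E'
from h import *
t=load('t3');s=load('s3')
f=np.array([.804,-.16,-.572]);tip=np.array([.544,-.057,.3455])+.011*f
print('tip mid actual',tip,'top',onz(t,340.5,204.3,tip[2]),'proj',proj(t,tip))
# scene tips: (243,313),(372,255?) crop/4+ (200,100)
print('scene proj',(proj(s,tip)-[200,100])*4)
j=np.array([.244,.967,.074])*.0435
for sg in(1,-1): print((proj(s,tip+sg*j)-[200,100])*4,(proj(t,tip+sg*j)-[270,120])*4)
print('grip',onz(t,340.75,184,.314))
for p in [(.62,-.06,.378),(.62,-.06,.318),(.62,-.06,.310)]: print((proj(s,p)-[200,100])*4,(proj(t,p)-[270,120])*4)
E
```

```text
tip mid actual [ 0.552844 -0.05876   0.339208] top [ 0.55376109 -0.05921174  0.339208  ] proj [340.35204688 204.61406869]
scene proj [311.07322414 286.82656255]
[369.86437466 263.74811044] [222.91110587 323.96527577]
[250.45708    310.62141547] [339.79149672 352.91908982]
grip [ 0.62028153 -0.06327114  0.314     ]
[375.90501055 282.2820689 ] [283.88036995 234.58634458]
[379.36349738 358.95696405] [278.92741441 255.12733363]
[379.80314782 368.70404511] [278.30164466 257.72253752]
```

drive_tool(moves="0.0205 -0.001 0 0 0;0.0205 -0.001 0 0 0;0.0205 -0.001 0 0 0;0.0205 -0.001 0 0 0;0 0 0 0 0", newtons=25)

```text
time: 18.35
ee_pos: [0.6258, -0.0631, 0.344]
eef_rot: [0.073, 0.295, -0.108, 0.947]
ft_force: [-0.0, 0.9, -0.6]
width: 0.0871
```

drive_tool(moves="0 0 0 0 0.5;0 0 0 0 0.8;0 0 0 0 0.9;0 0 0 0 1;0 0 0 0 1", newtons=25)

```text
time: 18.98
ee_pos: [0.6254, -0.062, 0.3443]
eef_rot: [0.073, 0.295, -0.107, 0.947]
ft_force: [-0.3, -0.4, 0.5]
width: 0.045
```

```bash
python3 st.py; python3 -c "
from h import *
d=snap('top','t4');c=snap('scene','s4')
cv2.imwrite('pics/s4c.png',cv2.resize(c['color'][100:250,200:370,::-1],None,fx=4,fy=4,interpolation=cv2.INTER_CUBIC))"
```

```text
time 18.975
joint_positions [0.679, -0.282, -0.658, 2.119, 0.094, 0.305, 1.161]
ee_pos [0.625, -0.062, 0.344]
ft_force [-0.257, -0.4, 0.528]
torque [0.318, 0.811, -0.004]
width 0.045
fing [ 0.803 -0.16  -0.573] jaw [0.246 0.966 0.075]
```

View pics/s4c.png

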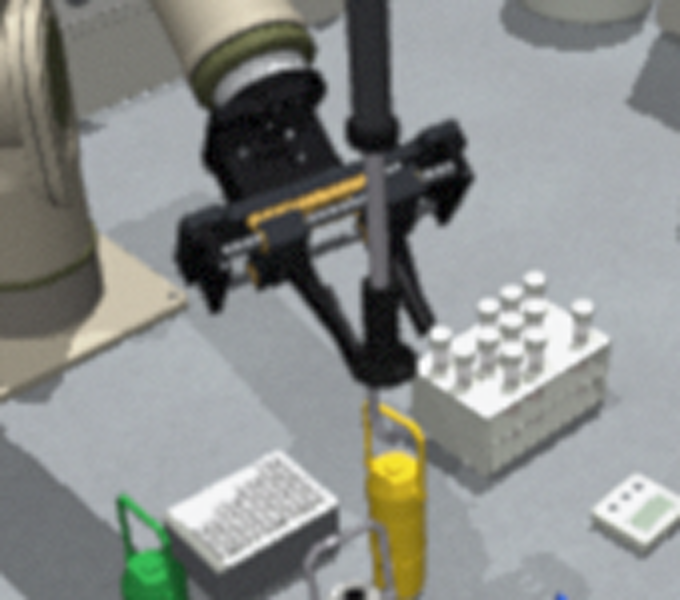

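drive_tool(moves="0 0 0.002 0 1;0 0 0 0 1;0 0 0 0 1;0 0 0 0 1", newtons=25)

```text
time: 19.58
ee_pos: [0.6255, -0.0621, 0.3464]
eef_rot: [0.073, 0.295, -0.107, 0.947]
ft_force: [-0.3, 1.3, 0.6]
width: 0.0238
```

```bash
python3 st.py
```

```text
time 19.575
joint_positions [0.676, -0.283, -0.654, 2.116, 0.091, 0.31, 1.165]
ee_pos [0.625, -0.062, 0.346]
ft_force [-0.264, 1.252, 0.572]
torque [-0.167, 0.85, -0.042]
width 0.024
fing [ 0.804 -0.16  -0.573] jaw [0.246 0.966 0.075]
```

```bash
cat > go10.py <<'E'
from go import *
q=rep(q0,[(4,(-.011,-.012,0,0)),(8,(0,0,-.0115,0)),(5,(.01,0,0,0))])
q=rep(q0,[(4,(-.008,-.012,0,0)),(8,(0,0,-.0112,0)),(5,(.01,0,0,0)),(4,(0,0,.02,0))])
E
python3 go10.py
```

```text
(-0.011, -0.012, 0, 0) 4 q [ 0.46 -0.36 -0.34  2.2  -0.08  0.32  1.42] p [ 0.582 -0.111  0.346] hd -11.3 tilt 55.0 jz -0.074
(0, 0, -0.0115, 0) 8 q [ 0.59 -0.26 -0.49  2.33 -0.02  0.09  1.35] p [ 0.582 -0.111  0.254] hd -11.3 tilt 55.0 jz -0.075
(0.01, 0, 0, 0) 5 q [ 1.01 -0.14 -0.91  2.21  0.12  0.07  1.22] p [ 0.631 -0.111  0.254] hd -11.3 tilt 55.0 jz -0.075
(-0.008, -0.012, 0, 0) 4 q [ 0.49 -0.33 -0.37  2.18 -0.06  0.31  1.41] p [ 0.594 -0.111  0.346] hd -11.3 tilt 55.0 jz -0.074
(0, 0, -0.0112, 0) 8 q [ 0.64 -0.23 -0.54  2.3   0.02  0.09  1.32] p [ 0.594 -0.111  0.256] hd -11.3 tilt 55.0 jz -0.075
(0.01, 0, 0, 0) 5 q [ 1.16 -0.12 -1.05  2.18  0.2   0.07  1.15] p [ 0.643 -0.111  0.256] hd -11.2 tilt 55.0 jz -0.075
(0, 0, 0.02, 0) 4 q [ 0.79 -0.21 -0.67  2.09 -0.08  0.26  1.42] p [ 0.643 -0.111  0.336] hd -11.3 tilt 55.0 jz -0.075
```

drive_tool(moves="-0.009 -0.01 0 0 1;-0.009 -0.01 0 0 1;-0.009 -0.01 0 0 1;-0.009 -0.01 0 0 1;-0.009 -0.007 0 0 1;0 0 0 0 1", newtons=40)

```text
time: 20.32
ee_pos: [0.5802, -0.1096, 0.3464]
eef_rot: [0.073, 0.294, -0.108, 0.947]
ft_force: [-0.0, 0.2, 0.0]
width: 0.0238
```

```bash
python3 st.py; python3 -c "
from h import *
d=snap('top','t5');c=snap('scene','s5')
cv2.imwrite('pics/s5c.png',cv2.resize(c['color'][150:300,200:370,::-1],None,fx=4,fy=4,interpolation=cv2.INTER_CUBIC))
cv2.imwrite('pics/t5c.png',cv2.resize(d['color'][130:270,270:430,::-1],None,fx=4,fy=4,interpolation=cv2.INTER_CUBIC))"
```

```text
time 20.325
joint_positions [0.465, -0.365, -0.342, 2.205, -0.077, 0.325, 1.423]
ee_pos [0.58, -0.11, 0.346]
ft_force [-0.011, 0.213, 0.017]
torque [-0.616, 1.052, -0.167]
width 0.024
fing [ 0.803 -0.161 -0.573] jaw [0.247 0.966 0.074]
```

View pics/s5c.png

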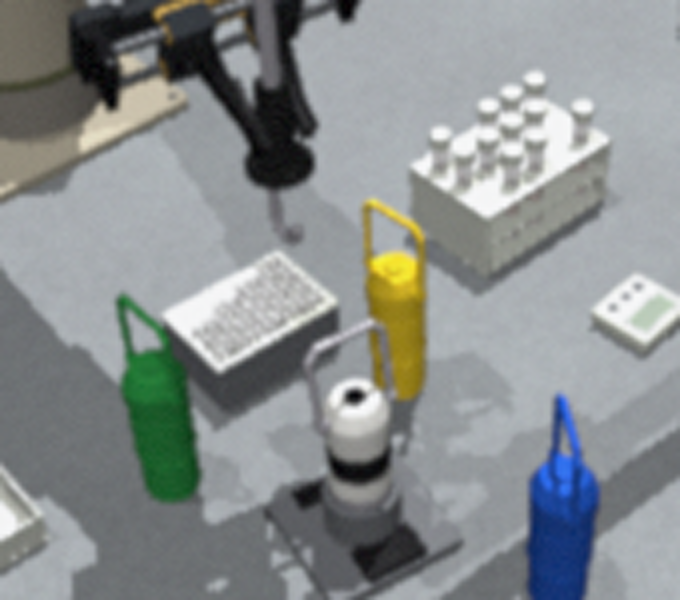

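View pics/t5c.png

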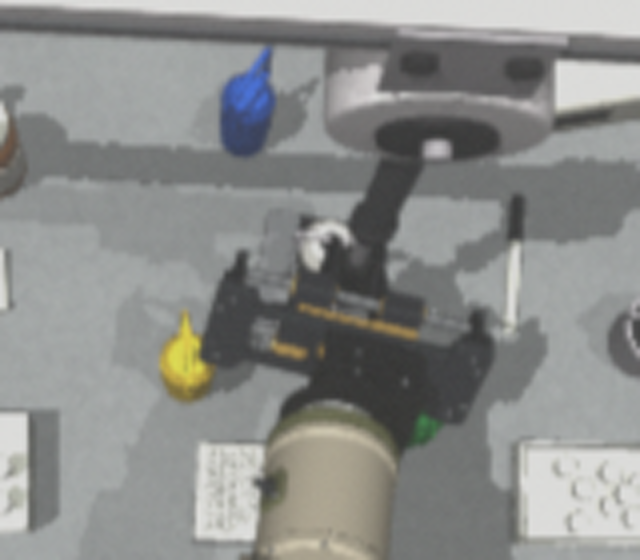

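```bash
python3 - <<'E'
from h import *
s=load('s5')
hk=np.array([.575,-.1085,.2555])
print('hook bottom pred crop',(proj(s,hk+[0,0,-.004])-[200,150])*4,'point top',(proj(s,hk+[.0125,0,.013])-[200,150])*4,'flange',(proj(s,hk+[0,0,.055+.004])-[200,150])*4)
for z in(.188,.193,.198): print(z,[onz(s,200+u/4,150+v/4,z).round(4) for u,v in((312,352),(345,337),(378,322))])
a=cv2.imread('pics/s5.png')[195:265,255:325]; cv2.imwrite('pics/s5d.png',cv2.resize(a,None,fx=8,fy=8,interpolation=cv2.INTER_CUBIC))
E
```

```text
hook bottom pred crop [283.5075604  238.40877568] point top [293.58272414 228.09772092] flange [275.87021986 164.71170239]
0.188 [array([ 0.6188, -0.1258,  0.188 ]), array([ 0.6236, -0.1007,  0.188 ]), array([ 0.6285, -0.075 ,  0.188 ])]
0.193 [array([ 0.6228, -0.1287,  0.193 ]), array([ 0.6275, -0.1037,  0.193 ]), array([ 0.6324, -0.0782,  0.193 ])]
0.198 [array([ 0.6267, -0.1315,  0.198 ]), array([ 0.6314, -0.1068,  0.198 ]), array([ 0.6363, -0.0815,  0.198 ])]
```

View pics/s5d.png

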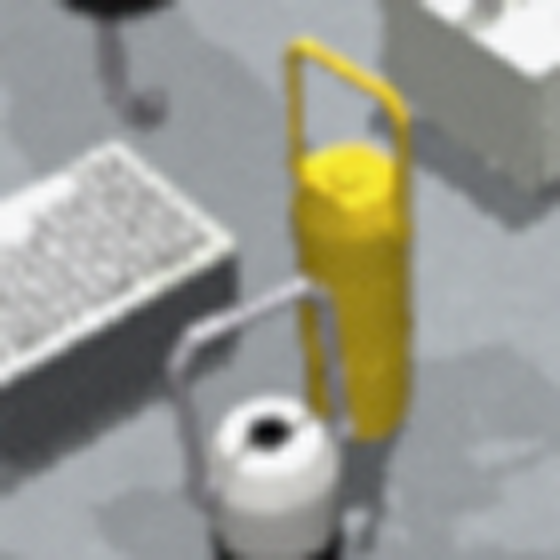

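drive_tool(moves="0 0 -0.008 0 1;0 0 -0.012 0 1;0 0 -0.012 0 1;0 0 -0.012 0 1;0 0 -0.012 0 1;0 0 -0.012 0 1;0 0 -0.012 0 1;0 0 -0.01 0 1;0 0 0 0 1", newtons=45)

```text
time: 21.55
ee_pos: [0.582, -0.1086, 0.2581]
eef_rot: [0.073, 0.293, -0.107, 0.947]
ft_force: [-0.9, -0.1, 7.7]
width: 0.0233
```

```bash
python3 st.py; python3 -c "
from h import *
c=snap('scene','s6')
cv2.imwrite('pics/s6c.png',cv2.resize(c['color'][185:275,235:325,::-1],None,fx=6.5,fy=6.5,interpolation=cv2.INTER_CUBIC))"
```

```text
time 21.55
joint_positions [0.586, -0.263, -0.488, 2.325, -0.012, 0.091, 1.344]
ee_pos [0.582, -0.109, 0.258]
ft_force [-0.888, -0.091, 7.688]
torque [-0.886, -0.276, -0.169]
width 0.023
fing [ 0.806 -0.16  -0.57 ] jaw [0.245 0.967 0.075]
```

View pics/s6c.png

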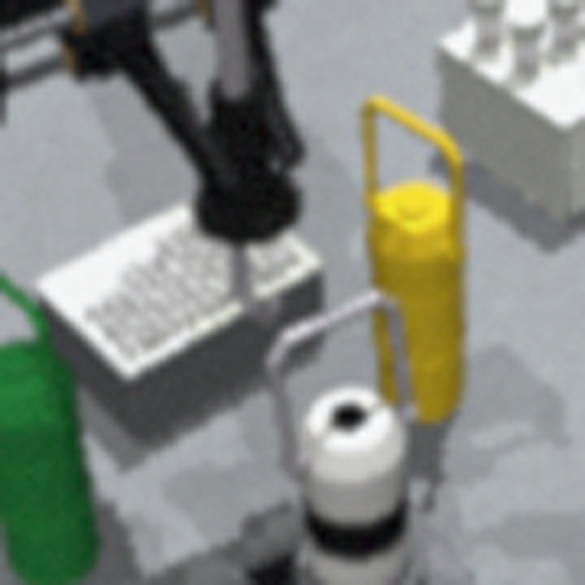

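drive_tool(moves="0.004 0 -0.004 0 1;0.006 0 0 0 1;0.006 0 0 0 1;0.006 0 0 0 1;0.004 0 0 0 1;0 0 0 0 1")

```text
time: 22.35
ee_pos: [0.6088, -0.1083, 0.2554]
eef_rot: [0.072, 0.292, -0.106, 0.948]
ft_force: [-0.9, 0.3, 8.8]
width: 0.0234
```

```bash
python3 st.py
```

```text
time 22.35
joint_positions [0.768, -0.194, -0.67, 2.268, 0.061, 0.066, 1.27]
ee_pos [0.609, -0.108, 0.255]
ft_force [-0.9, 0.276, 8.764]
torque [-0.781, -0.624, 0.568]
width 0.023
fing [ 0.807 -0.159 -0.568] jaw [0.244 0.967 0.075]
```

drive_tool(moves="0.004 0 0 0 1;0.004 0 0 0 1;0.004 0 0 0 1;0.003 0 0 0 1;0 0 0 0 1")

```text
time: 22.98
ee_pos: [0.6234, -0.1082, 0.2548]
eef_rot: [0.072, 0.293, -0.106, 0.948]
ft_force: [-0.4, 0.3, 8.8]
width: 0.0237
```

```bash
python3 st.py; python3 -c "
from h import *
c=snap('scene','s7')
cv2.imwrite('pics/s7c.png',cv2.resize(c['color'][185:275,235:325,::-1],None,fx=6.5,fy=6.5,interpolation=cv2.INTER_CUBIC))"
```

```text
time 22.975
joint_positions [0.862, -0.156, -0.768, 2.234, 0.255, 0.065, 1.082]
ee_pos [0.623, -0.108, 0.255]
ft_force [-0.409, 0.252, 8.822]
torque [-0.676, -0.675, 0.607]
width 0.024
fing [ 0.806 -0.159 -0.57 ] jaw [0.244 0.967 0.075]
```

View pics/s7c.png

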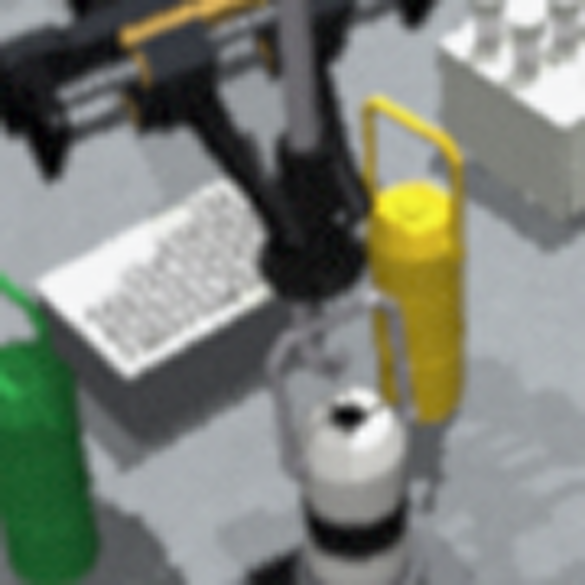

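drive_tool(moves="0.003 0 0 0 1;0.003 0 0 0 1;0.002 0 0 0 1;0 0 0 0 1")

```text
time: 23.52
ee_pos: [0.6313, -0.1082, 0.2547]
eef_rot: [0.072, 0.293, -0.106, 0.947]
ft_force: [-1.2, -0.1, 9.0]
width: 0.0231
```

drive_tool(moves="0.002 0 0 0 1;0.002 0 0 0 1;0 0 0 0 1")

```text
time: 23.9
ee_pos: [0.6353, -0.1082, 0.2547]
eef_rot: [0.072, 0.293, -0.106, 0.947]
ft_force: [-0.5, 1.2, 8.4]
width: 0.0234
```

```bash
python3 st.py; python3 -c "
from h import *
c=snap('scene','s8')
cv2.imwrite('pics/s8c.png',cv2.resize(c['color'][185:275,235:325,::-1],None,fx=6.5,fy=6.5,interpolation=cv2.INTER_CUBIC))"
```

```text
time 23.9
joint_positions [0.975, -0.126, -0.883, 2.205, 0.405, 0.065, 0.939]
ee_pos [0.635, -0.108, 0.255]
ft_force [-0.504, 1.184, 8.36]
torque [-0.683, -0.609, 0.517]
width 0.023
fing [ 0.806 -0.159 -0.57 ] jaw [0.244 0.967 0.075]
```

View pics/s8c.png

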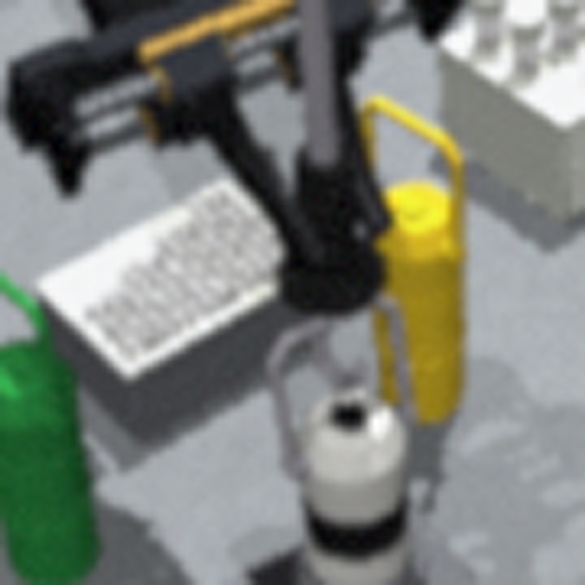

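drive_tool(moves="0.002 0 0 0 1;0.001 0 0 0 1;0 0 0 0 1")

```text
time: 24.32
ee_pos: [0.6382, -0.1082, 0.2547]
eef_rot: [0.072, 0.293, -0.106, 0.947]
ft_force: [-0.7, 0.7, 9.6]
width: 0.0231
```

drive_tool(moves="0.002 0 0 0 1;0.001 0 0 0 1;0 0 0 0 1")

```text
time: 24.7
ee_pos: [0.6414, -0.1083, 0.255]
eef_rot: [0.072, 0.293, -0.106, 0.948]
ft_force: [-2.1, 0.1, 11.2]
width: 0.0235
```

```bash
python3 st.py; python3 -c "
from h import *
c=snap('scene','s9');d=snap('top','t9')
cv2.imwrite('pics/s9c.png',cv2.resize(c['color'][185:275,235:325,::-1],None,fx=6.5,fy=6.5,interpolation=cv2.INTER_CUBIC))"; python3 st.py|grep ft
```

```text
time 24.7
joint_positions [1.061, -0.112, -0.968, 2.189, 0.456, 0.065, 0.892]
ee_pos [0.641, -0.108, 0.255]
ft_force [-2.14, 0.064, 11.2]
torque [-0.735, -0.758, 0.487]
width 0.023
fing [ 0.806 -0.159 -0.57 ] jaw [0.244 0.967 0.075]
ft_force [-2.325, 0.515, 10.396]
```

View pics/s9c.png

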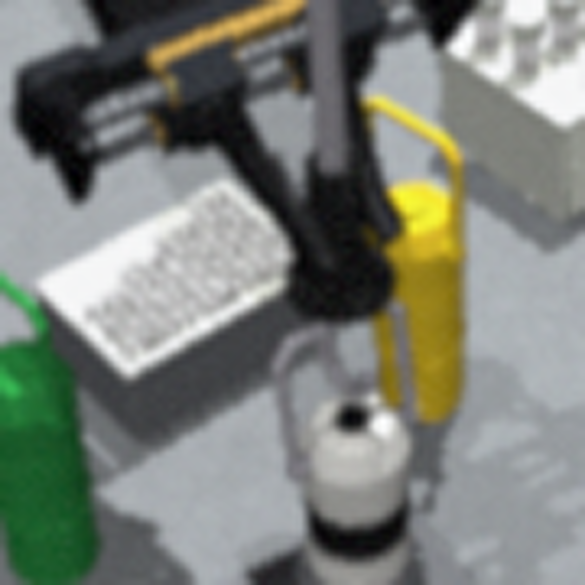

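drive_tool(moves="-0.003 0 0 0 1;-0.001 0 0.003 0 1;0 0 0.006 0 1;0 0 0.006 0 1;0 0 0 0 1")

```text
time: 25.42
ee_pos: [0.6377, -0.1078, 0.2708]
eef_rot: [0.072, 0.292, -0.106, 0.948]
ft_force: [-0.3, -0.1, 8.7]
width: 0.0232
```

```bash
python3 st.py
```

```text
time 25.425
joint_positions [0.811, -0.138, -0.727, 2.189, 0.335, 0.102, 1.011]
ee_pos [0.638, -0.108, 0.271]
ft_force [-0.303, -0.104, 8.691]
torque [-0.703, -0.642, 0.263]
width 0.023
fing [ 0.807 -0.158 -0.568] jaw [0.243 0.967 0.076]
```

drive_tool(moves="0 0 0.005 0 1;0 0 0.004 0 1;0 0 0 0 1")

```text
time: 25.8
ee_pos: [0.6376, -0.108, 0.2797]
eef_rot: [0.072, 0.292, -0.106, 0.948]
ft_force: [-0.4, 0.2, 8.2]
width: 0.0231
```

```bash
python3 st.py; python3 -c "
from h import *
c=snap('scene','s10')
cv2.imwrite('pics/s10c.png',cv2.resize(c['color'][185:275,235:325,::-1],None,fx=6.5,fy=6.5,interpolation=cv2.INTER_CUBIC))"
```

```text
time 25.8
joint_positions [0.741, -0.149, -0.657, 2.181, 0.285, 0.124, 1.061]
ee_pos [0.638, -0.108, 0.28]
ft_force [-0.389, 0.178, 8.163]
torque [-0.738, -0.573, 0.236]
width 0.023
fing [ 0.807 -0.159 -0.568] jaw [0.243 0.967 0.076]
```

View pics/s10c.png

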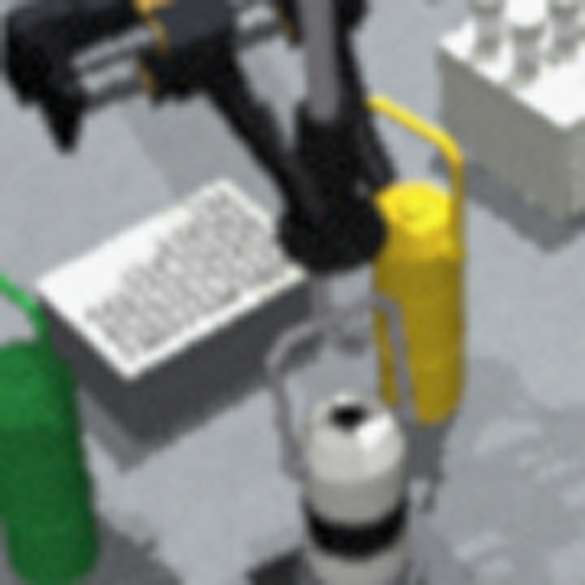

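drive_tool(moves="0 0 0.003 0 1;0 0 0.003 0 1;0 0 0 0 1")

```text
time: 26.22
ee_pos: [0.6375, -0.1081, 0.2856]
eef_rot: [0.072, 0.292, -0.106, 0.948]
ft_force: [0.1, -0.8, 8.6]
width: 0.0235
```

drive_tool(moves="0 0 0.003 0 1;0 0 0.003 0 1;0 0 0 0 1")

```text
time: 26.6
ee_pos: [0.6359, -0.1086, 0.2888]
eef_rot: [0.073, 0.294, -0.107, 0.947]
ft_force: [0.1, 0.3, 2.6]
width: 0.0236
```

```bash
python3 st.py; python3 -c "
from h import *
c=snap('scene','s11')
cv2.imwrite('pics/s11c.png',cv2.resize(c['color'][185:275,235:325,::-1],None,fx=6.5,fy=6.5,interpolation=cv2.INTER_CUBIC))"
```

```text
time 26.6
joint_positions [0.673, -0.163, -0.589, 2.172, 0.229, 0.155, 1.118]
ee_pos [0.636, -0.109, 0.289]
ft_force [0.071, 0.277, 2.622]
torque [-0.448, 0.221, 0.453]
width 0.024
fing [ 0.804 -0.16  -0.573] jaw [0.245 0.967 0.075]
```

View pics/s11c.png

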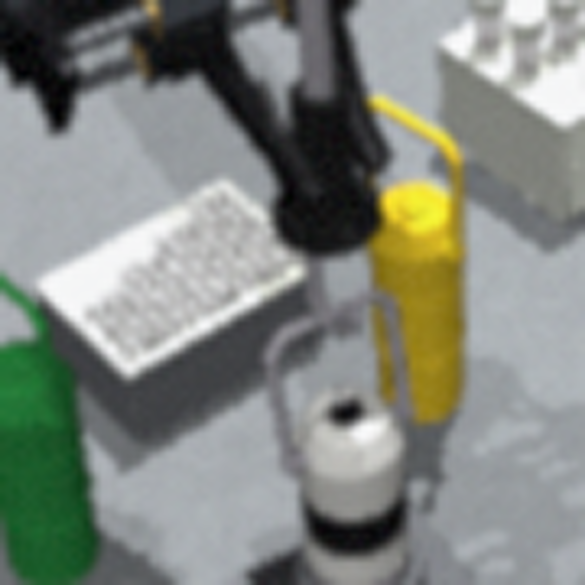

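drive_tool(moves="0 0 0.004 0 1;0 0 0.004 0 1;0 0 0.004 0 1;0 0 0 0 1")

```text
time: 27.15
ee_pos: [0.6357, -0.1089, 0.3011]
eef_rot: [0.073, 0.294, -0.107, 0.947]
ft_force: [0.5, -0.1, 2.4]
width: 0.0233
```

```bash
python3 st.py; python3 -c "
from h import *
c=snap('scene','s12')
cv2.imwrite('pics/s12c.png',cv2.resize(c['color'][195:315,225:345,::-1],None,fx=5,fy=5,interpolation=cv2.INTER_CUBIC))"
```

```text
time 27.15
joint_positions [0.624, -0.177, -0.539, 2.159, 0.184, 0.185, 1.164]
ee_pos [0.636, -0.109, 0.301]
ft_force [0.541, -0.058, 2.414]
torque [-0.566, 0.264, 0.317]
width 0.023
fing [ 0.804 -0.16  -0.573] jaw [0.246 0.966 0.075]
```

View pics/s12c.png

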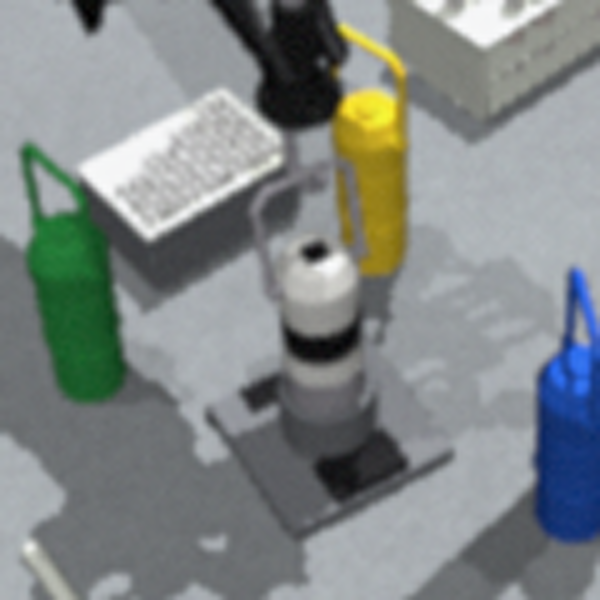

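drive_tool(moves="0 0 0.004 0 1;0 0 0.004 0 1;0 0 0.004 0 1;0 0 0.004 0 1;0 0 0.003 0 1;0 0 0.003 0 1;0 0 0.003 0 1;0 0 0.003 0 1;0 0 0.003 0 1;0 0 0 0 1")

```text
time: 28.45
ee_pos: [0.6356, -0.109, 0.3317]
eef_rot: [0.073, 0.294, -0.107, 0.947]
ft_force: [-0.5, 0.4, 2.3]
width: 0.0233
```

```bash
python3 st.py; python3 -c "
from h import *
c=snap('scene','s13')
cv2.imwrite('pics/s13c.png',cv2.resize(c['color'][185:305,225:345,::-1],None,fx=5,fy=5,interpolation=cv2.INTER_CUBIC))"
```

```text
time 28.45
joint_positions [0.551, -0.209, -0.461, 2.119, 0.107, 0.257, 1.244]
ee_pos [0.636, -0.109, 0.332]
ft_force [-0.534, 0.42, 2.281]
torque [-0.509, 0.394, 0.292]
width 0.023
fing [ 0.804 -0.16  -0.573] jaw [0.246 0.966 0.075]
```

View pics/s13c.png

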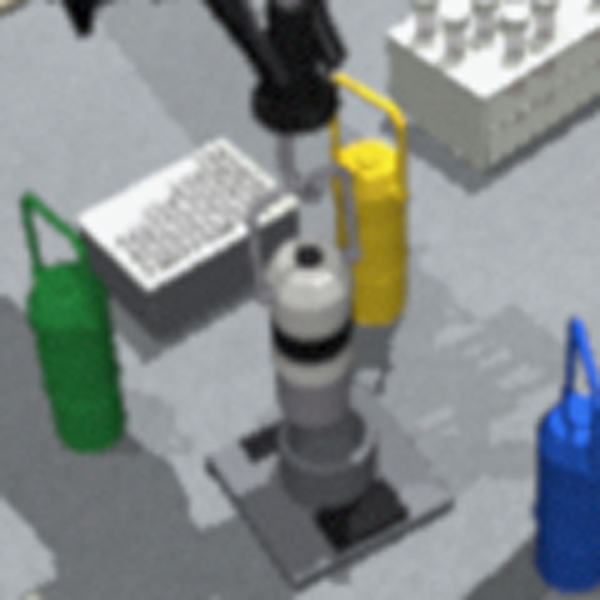

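drive_tool(moves="0 0 0.003 0 1;0 0 0.003 0 1;0 0 0.003 0 1;0 0 0.003 0 1;0 0 0 0 1")

```text
time: 29.12
ee_pos: [0.6356, -0.109, 0.3438]
eef_rot: [0.073, 0.294, -0.107, 0.947]
ft_force: [-0.6, 0.4, 1.8]
width: 0.0234
```

drive_tool(moves="0 0 0.001 0 1;0 0 0.001 0 1;0 0 0 0 1")

```text
time: 29.5
ee_pos: [0.6355, -0.1091, 0.3454]
eef_rot: [0.073, 0.295, -0.107, 0.947]
ft_force: [-1.5, -0.2, 3.4]
width: 0.0233
```

drive_tool(moves="0 0 0.001 0 1;0 0 0.001 0 1;0 0 0 0 1")

```text
time: 29.88
ee_pos: [0.6352, -0.109, 0.3466]
eef_rot: [0.073, 0.295, -0.107, 0.947]
ft_force: [-0.5, 0.9, 0.3]
width: 0.0233
```

```bash
python3 st.py
```

```text
time 29.875
joint_positions [0.528, -0.223, -0.436, 2.098, 0.08, 0.294, 1.272]
ee_pos [0.635, -0.109, 0.347]
ft_force [-0.461, 0.865, 0.286]
torque [-0.409, 0.889, 0.396]
width 0.023
fing [ 0.803 -0.16  -0.574] jaw [0.246 0.966 0.075]
```

drive_tool(moves="0 0 0.001 0 1;0 0 0 0 1;0 0 0 0 1;0 0 0 0 1;0 0 0 0 1;0 0 0 0 1;0 0 0 0 1;0 0 0 0 1")

```text
time: 30.88
ee_pos: [0.6349, -0.1091, 0.3468]
eef_rot: [0.073, 0.296, -0.107, 0.946]
ft_force: [-0.5, -0.6, -14.2]
width: 0.0238
```

```bash
python3 st.py; python3 -c "
from h import *
c=snap('scene','s14')
cv2.imwrite('pics/s14c.png',cv2.resize(c['color'][165:285,225:345,::-1],None,fx=5,fy=5,interpolation=cv2.INTER_CUBIC))"
```

```text
time 30.875
joint_positions [0.527, -0.223, -0.434, 2.097, 0.079, 0.297, 1.274]
ee_pos [0.635, -0.109, 0.347]
ft_force [-0.515, -0.594, -14.158]
torque [0.018, 3.407, 0.339]
width 0.024
fing [ 0.802 -0.16  -0.576] jaw [0.246 0.966 0.075]
```

View pics/s14c.png

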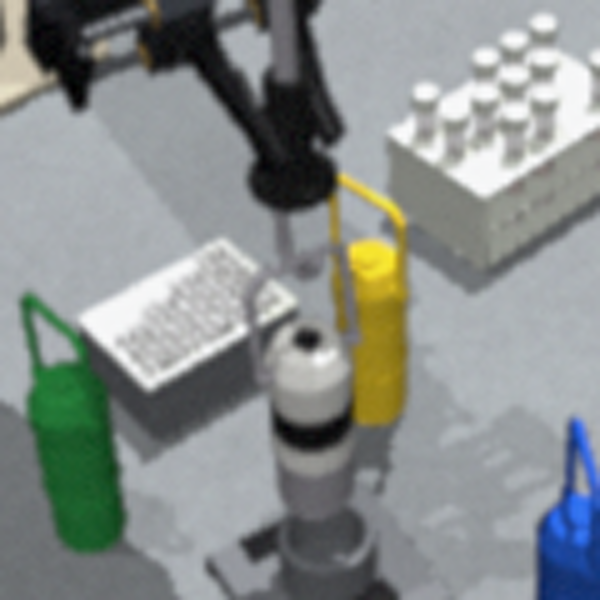

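drive_tool(moves="0 0 -0.001 0 1;0 0 0 0 1;0 0 0 0 1;0 0 0 0 1;0 0 0 0 1;0 0 0 0 1;0 0 0 0 1;0 0 0 0 1;0 0 0 0 1;0 0 0 0 1;0 0 0 0 1;0 0 0 0 1;0 0 0 0 1;0 0 0 0 1;0 0 0 0 1;0 0 0 0 1", newtons=20)

```text
time: 32.92
ee_pos: [0.6355, -0.109, 0.3474]
eef_rot: [0.073, 0.294, -0.107, 0.947]
ft_force: [0.8, 0.6, -8.6]
width: 0.0242
```

```bash
python3 st.py; cat > go11.py <<'E'
from go import *
rep(q0,[(8,(-.012,.002,0,0)),(3,(-.02,0.0,.02,0))])
E
python3 go11.py
```

```text
time 32.925
joint_positions [0.529, -0.223, -0.436, 2.097, 0.08, 0.294, 1.272]
ee_pos [0.636, -0.109, 0.347]
ft_force [0.846, 0.556, -8.636]
torque [0.356, 2.528, -0.159]
width 0.024
fing [ 0.804 -0.16  -0.573] jaw [0.246 0.966 0.075]
(-0.012, 0.002, 0, 0) 8 q [ 0.39 -0.49 -0.3   2.28 -0.05  0.37  1.37] p [ 0.54  -0.094  0.346] hd -11.3 tilt 55.0 jz -0.075
(-0.02, 0.0, 0.02, 0) 3 q [ 0.28 -0.5  -0.18  2.15  0.01  0.58  1.36] p [ 0.531 -0.103  0.4  ] hd -11.5 tilt 51.8 jz -0.07
```

drive_tool(moves="0 0 -0.001 0 1;0 0 0 0 1;0 0 0 0 1", newtons=20)

```text
time: 33.3
ee_pos: [0.6359, -0.109, 0.3473]
eef_rot: [0.073, 0.294, -0.107, 0.947]
ft_force: [0.9, 0.0, -3.9]
width: 0.0239
```

drive_tool(moves="0 0 0 0 0.7;0 0 0 0 0.68;0 0 0 0 0.66;0 0 0 0 0.64;0 0 0 0 0.6;0 0 0 0 0.5", newtons=10)

```text
time: 34.05
ee_pos: [0.6354, -0.109, 0.3462]
eef_rot: [0.073, 0.295, -0.107, 0.947]
ft_force: [-0.2, 0.4, -0.2]
width: 0.0387
```

```bash
python3 st.py
```

```text
time 34.05
joint_positions [0.53, -0.222, -0.437, 2.099, 0.082, 0.292, 1.271]
ee_pos [0.635, -0.109, 0.346]
ft_force [-0.156, 0.437, -0.221]
torque [0.274, 0.845, 0.011]
width 0.039
fing [ 0.803 -0.16  -0.574] jaw [0.246 0.966 0.075]
```

drive_tool(moves="0 0 0 0 0.3;0 0 0 0 0.1;0 0 0 0 0;0 0 0 0 0;0 0 0 0 0;0 0 0 0 0")

```text
time: 34.8
ee_pos: [0.6354, -0.109, 0.3463]
eef_rot: [0.073, 0.295, -0.107, 0.947]
ft_force: [-0.5, -0.2, -0.3]
width: 0.0857
```

drive_tool(moves="-0.008 0.0015 0 0 0;-0.012 0.002 0 0 0;-0.012 0.002 0 0 0;-0.012 0.002 0 0 0;-0.012 0.002 0 0 0;-0.012 0.002 0 0 0;-0.012 0.002 0 0 0;-0.012 0 0.01 0 0;-0.012 0 0.015 0 0;0 0 0.02 0 0;0 0 0 0 0;0 0 0 0 0;0 0 0 0 0;0 0 0 0 0")

```text
time: 36.55
ee_pos: [0.5399, -0.0971, 0.3893]
eef_rot: [0.073, 0.297, -0.108, 0.946]
ft_force: [-0.0, 0.2, 0.6]
width: 0.0873
```

```bash
python3 st.py; python3 -c "
from h import *
c=snap('scene','s15');d=snap('top','t15')
cv2.imwrite('pics/s15c.png',cv2.resize(c['color'][110:310,180:380,::-1],None,fx=3,fy=3,interpolation=cv2.INTER_CUBIC))"
```

```text
time 36.55
joint_positions [0.259, -0.499, -0.184, 2.203, 0.068, 0.482, 1.289]
ee_pos [0.54, -0.097, 0.389]
ft_force [-0.027, 0.246, 0.596]
torque [0.285, 0.818, 0.001]
width 0.087
fing [ 0.801 -0.16  -0.577] jaw [0.247 0.966 0.074]
```

View pics/s15c.png

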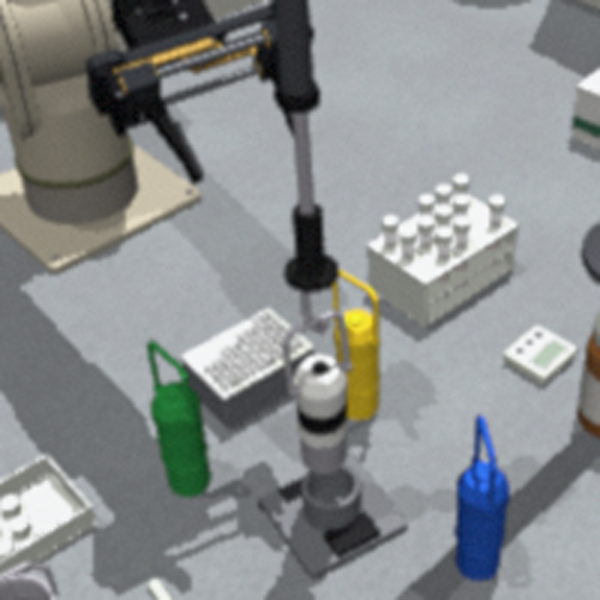

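View pics/t15.png

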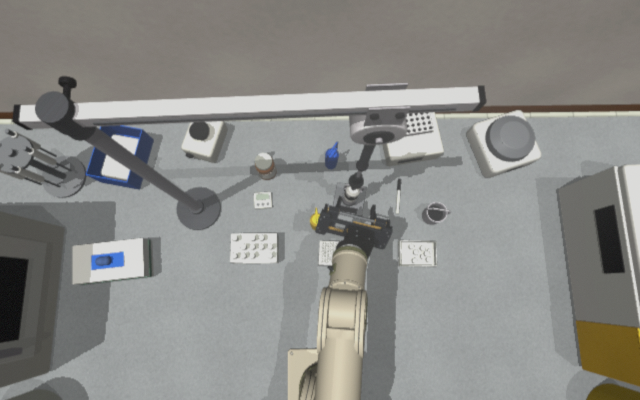

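drive_tool(moves="-0.01 -0.01 0.02 0 0;-0.01 -0.01 0.02 0 0;0 0 0 0 0;0 0 0 0 0;0 0 0 0 0;0 0 0 0 0;0 0 0 0 0;0 0 0 0 0;0 0 0 0 0;0 0 0 0 0;0 0 0 0 0;0 0 0 0 0;0 0 0 0 0;0 0 0 0 0;0 0 0 0 0;0 0 0 0 0;0 0 0 0 0;0 0 0 0 0;0 0 0 0 0;0 0 0 0 0")

```text
time: 39.15
ee_pos: [0.5374, -0.1208, 0.4284]
eef_rot: [0.073, 0.3, -0.107, 0.945]
ft_force: [-0.4, 0.5, 0.2]
width: 0.0876
```

```bash
python3 -c "
from h import *
from h import snap
im=[snap('scene','w%d'%i)['color'].astype(int) for i in range(8)]
R=np.s_[215:275,270:300]
for a in im[1:]: print(np.abs(a[R]-im[0][R]).max(), np.abs(a[R]-im[0][R]).mean().round(2))
b=cv2.imread('pics/s15.png').astype(int); print('vs s15',np.abs(b[R][...,::-1]-im[0][R]).mean())
c=load('w7')
# black band centroid
g=im[7][235:262,270:300].sum(2)<110; ys,xs=np.nonzero(g); print(xs.mean()+270,ys.mean()+235)
# flange expected at retracted .345 -> flange .314
print('flange proj',(proj(c,(.63,-.107,.314))-[235,165])*5)
cv2.imwrite('pics/w7c.png',cv2.resize(im[7][165:285,235:355,::-1].astype(np.uint8),None,fx=5,fy=5,interpolation=cv2.INTER_CUBIC))"; python3 st.py|head -1
```

```text
13 1.41
10 1.42
12 1.4
12 1.43
16 1.43
18 1.4
13 1.44
vs s15 3.4251851851851853
287.156862745098 250.68627450980392
flange proj [242.20891415 180.24376529]
time 39.55
```

View pics/w7c.png

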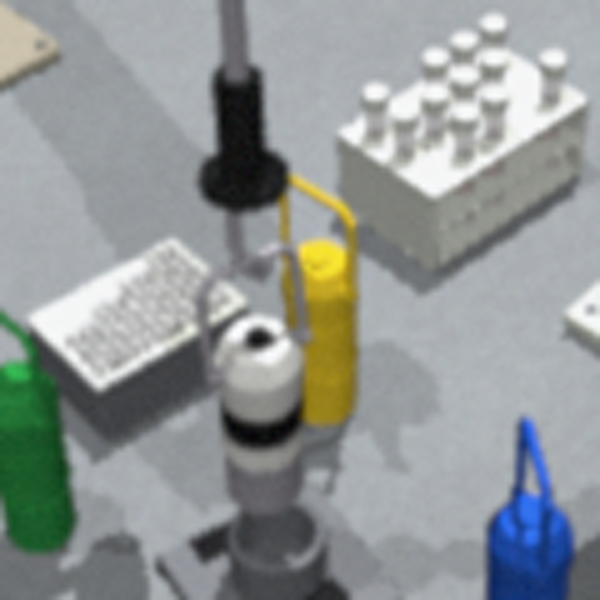

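The picture shows the decapper hanging on the hook at (287,250). Frames taken over 0.35 s differ only by image noise, the flange is where the retracted height puts it, and the arm is clear. I'm handing in.

```bash
python3 -c "
from bench import ticket
print(ticket.close_job())"
```

```text
the job is handed in; nothing more can be done
None
```

The decapper is hanging from the fully retracted hook, clear of the cradle, and the job was handed in at about 39.6 s of the 58 s allowed.

**What I did**
- **Tilt:** The moves offer no tilt, so I built one up (about 55°) at the wrist joint's limit in free space, with the jaws level. This took a few tries and used about 17 s.
- **Grasp:** I took the balancer grip from the robot's side and drew the hook over to the tool and down.
- **Hooking:** I moved the hook under the bail bar until the shank touched it (about 2 N sideways), then backed off 4 mm and raised it. The upward pull dropped from about 8.2 N to 2.6 N as the bar took the load.
- **Lift and release:** I eased it up slowly to the stop. I let the swing settle, let go at nearly zero force and backed away.

**Last checks**
- **Height:** The flange appears where the retracted height puts it, which puts the nose about 25 mm above the cup rim.
- **At rest:** Eight frames over 0.35 s differed only by image noise.
- **Surroundings:** In the last pictures the cradle and bystanders looked unmoved, and nothing was touching the arm.

**What was off**
- A 53 N reading came up in free air when a joint stopped at its limit while I was building the tilt. It was gone one row later, so I take it as inertia.
- The robot pushed against the balancer's top stop with about 14 N for around a second.
- The two cameras disagreed by 5 to 7 mm in y, so I worked from positions between the two.

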